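Put away the washed stand parts

ROBOT

A 6-joint arm with a two-finger parallel gripper is mounted at the origin on the work surface. World frame = base frame: x ahead of the robot, y to its left, z up, the work surface at z = 0. Lengths are in m, angles in rad, forces in N, time in s.
With the tool pointing down it reaches from about 0.375 to 0.975 m from the base axis. Payload 3.8 kg.
Tool frame: the origin (TCP) lies midway between the tips of the shut fingers; the grasp point (between the pads) lies 19 mm behind it; z points along the fingers, y is the direction in which the jaws open and shut (so a half turn about z gives the same grasp; the last joint's range is limited). The gripper opens to 85 mm and grips with 20 to 120 N. Pads are 22 mm wide; open, the fingers measure 114 mm over their backs; the gripper's body (76 mm by 85 mm) begins 54 mm behind the grasp point. The pads swing forward as they close: fully open they stand 13 mm farther back than shut.
Start: joints at [1.254, 0.264, 1.604, -0, 1.274, -0.037], TCP at [0.186, 0.649, 0.231] pointing down, gripper open.
Joint ranges: [-2.63, 2.63], [-0.94, 2.18], [0.31, 2.57], [-1.31, 4.45], [0, 2.66], [-2.55, 2.55]. Speed limits (rad/s): [2.57, 2.57, 3.14, 3.14, 3.14, 3.14].

INTERFACE

Orientations are given as a rotation vector (axis times angle).
In Python, from workcell import bot gives the robot as it stands.
- The arm moves only by the tool arm_command, never from a script. Its argument "targets" is text: rows parted by semicolons, each of 7 numbers parted by spaces: the shift along the tool's x, y, z in mm, then the turn, a rotation vector about the tool's x, y, z in degrees, then the opening, from 0 (shut) to 1 (fully open). A call has 1 to 10 rows; each row is the pose to reach, as a shift and turn from the pose commanded when the call began, along the tool's axes at that moment; what a row does not reach only later rows make up. A row lasts 1/12 s, in which the tool goes at most 41.7 mm and 7.16 degrees, less where a joint would pass 70% of its speed; a pose out of reach is approached as far as the arm can. A call with a gripper value outside its range is refused whole. The fingers move at their own pace and stop on an object; "newtons" is the grip in N (left out, the last holds). Time passes only in rows, so rows that repeat a pose let the fingers close. It gives the time, the measured TCP pose, the force and the opening at its end, in the units of the state.
- bot.read_state(): the state, without advancing time (a new reading comes with each control period).
- bot.read_camera(name): name is "scene" or "top" or "wrist"; returns (picture, depth): 480x640x3 uint8, blue, green, red; 480x640 float32, m along the optical axis (not along the pixel's ray), 0 where there is no reading.
- bot.camera_params(name): a dict with "fov_y" (degrees; the focal length in pixels is half the picture's height over the tangent of half this angle, whatever the lens; pixels are square), "cx", "cy" (the principal point, pixels), "k1" (the pictures are not rectified: a ray, as slopes to the right and down, at radius r is drawn at 1 + k1 r^2 times it, then the intrinsics apply), "xyz" and "rotation" of the camera in the world; the wrist camera has in their place "T_tool_cam" (4x4, takes a point from camera to tool coordinates, whose origin is the TCP and whose axes are the flange's). Camera axes: x right, y up, looking along -z (the intrinsics and any distortion apply to the point x, -y, -z); pixel columns grow to the right and rows downward; lengths in m; the calibration is good to about 2 mm. A picture is of the moment at which its call begins: read the wrist's pose just before it. camera_params takes no time and is no camera call.
- bot.finish_job(): hands the job in, once; it reports no verdict.
The state is a dict: "time": time; "q": joint angles; "joint_vel": joint speeds; "joint_torque": joint torques, N m; "tool_pos": TCP position; "tcp_rot": TCP orientation; "wrist_force": force on the tool from outside, world axes, zero at the start; "torque": the same for the moment, N m; "width": opening from 0.0 (shut) to 1.0 (fully open).
Only numpy, scipy, OpenCV 4.12 (cv2) and the standard library are available. Lean on these libraries where they do the work, as an engineer would, in place of code of your own. Each camera call takes 0.05 s, during which the arm holds its last target.

TASK

The washed laboratory stand parts are ready to be put away. Stack every L-shaped support arm lying on the bench flat, one on another, between the posts of the L-shaped rack: both faces are alike but the rack takes them one way round only, so turn over those that lie mirrored. Also tip the hinged draining tray by its handle until all its clamp blocks have slid into the tub, then lower the tray level again; leave the flask, bottle and jar standing where they are.

Things in the scene. Friction and masses are not known exactly. Their poses are not given: they have to be found in the camera images.
- lbar_a_mid (a point): one of up to 4 identical L arms of plain dark metal bar, 26 wide, 24 thick, both faces alike; legs 120 and 80 over the outside, 0.28 kg. Point: centre of the long leg, half-way through the thickness, 47 from the heel's centre. x: along the long leg, heel to free end; y: parallel to the short leg, heel to toe; z: normal to the flat faces: up = right way, down = mirrored. None if absent
- lbar_a_toe (a point): toe of that arm: on the short leg's centre line, half-way through the thickness, 54 mm from the heel's centre, 13 mm short of the toe's end. The arm can also stand alone on the short leg's outer side (80 x 24 mm), long leg upright, 120 mm tall. Axes as the mid point. None if absent
- lbar_b_mid (a point): one of up to 4 identical L arms of plain dark metal bar, 26 wide, 24 thick, both faces alike; legs 120 and 80 over the outside, 0.28 kg. Point: centre of the long leg, half-way through the thickness, 47 from the heel's centre. x: along the long leg, heel to free end; y: parallel to the short leg, heel to toe; z: normal to the flat faces: up = right way, down = mirrored. None if absent
- lbar_b_toe (a point): toe of that arm: on the short leg's centre line, half-way through the thickness, 54 mm from the heel's centre, 13 mm short of the toe's end. The arm can also stand alone on the short leg's outer side (80 x 24 mm), long leg upright, 120 mm tall. Axes as the mid point. None if absent
- lbar_c_mid (a point): one of up to 4 identical L arms of plain dark metal bar, 26 wide, 24 thick, both faces alike; legs 120 and 80 over the outside, 0.28 kg. Point: centre of the long leg, half-way through the thickness, 47 from the heel's centre. x: along the long leg, heel to free end; y: parallel to the short leg, heel to toe; z: normal to the flat faces: up = right way, down = mirrored. None if absent
- lbar_c_toe (a point): toe of that arm: on the short leg's centre line, half-way through the thickness, 54 mm from the heel's centre, 13 mm short of the toe's end. The arm can also stand alone on the short leg's outer side (80 x 24 mm), long leg upright, 120 mm tall. Axes as the mid point. None if absent
- lbar_d_mid (a point): one of up to 4 identical L arms of plain dark metal bar, 26 wide, 24 thick, both faces alike; legs 120 and 80 over the outside, 0.28 kg. Point: centre of the long leg, half-way through the thickness, 47 from the heel's centre. x: along the long leg, heel to free end; y: parallel to the short leg, heel to toe; z: normal to the flat faces: up = right way, down = mirrored. None if absent
- lbar_d_toe (a point): toe of that arm: on the short leg's centre line, half-way through the thickness, 54 mm from the heel's centre, 13 mm short of the toe's end. The arm can also stand alone on the short leg's outer side (80 x 24 mm), long leg upright, 120 mm tall. Axes as the mid point. None if absent
- rack_mid (a point): fixed rack: white plate 165 x 125, top 8 above the bench, dark L on it, five 10 mm steel posts with tapered tops, 68 above the bench, leaving 3 mm each side of an arm. Point: where the long leg's middle belongs, on the plate's top; x heel to free end, y heel to toe, z up. Posts at (-37,-21) (48,-21) (48,21) (-68,50) (-26,50) mm from it; none by the leg's middle
- rack_toe (a point): where an arm's toe point belongs, on the top of the rack's plate; from the heel's place 54 mm along the short leg. Arms are stacked one on another here, 24 mm a layer.
- tub_in (a point): fixed grey tub of the drainer: centre of its inner floor, 5 mm above the bench; inside 143 mm along x, 150 mm along y. x points to the tray beside it (away from the robot), z up. Wall nearest the robot 110 mm tall, side walls 90 mm, wall beside the tray 74 mm.
- tray (a joint): hinge of the steel draining tray (145 x 136 mm, 30 mm walls on three sides, open towards the tub; 0.4 kg), rad: 0 level, 1.25 fully tipped towards the tub. No spring: it falls back by its own weight when let go. The blocks slide off beyond about 0.9 rad; rock it if one hangs.
- tray_hinge (a point): middle of the tray's hinge line, 88 mm above the bench at the tub's tray-side edge; fixed; the line runs along its y axis, x points from the hinge to the handle of the level tray.
- tray_handle (a point): middle of the tray's handle: round black bar, 14 mm thick, 104 mm long, about 90 mm free between its two arms, parallel to the hinge, 42 mm clear of the tray's end wall, 187 mm out from the hinge line and 12 mm above the tray floor, 100 mm above the bench when level. Held from above it can turn between the fingers. Axes turn with the tray.
- block_a_mid (a point): one of up to 4 identical grey clamp blocks, 60 x 30 x 30 mm with a 10 mm high steel screw head on one face, 0.12 kg, loose on the draining tray; centre of the block. None if absent.
- block_b_mid (a point): one of up to 4 identical grey clamp blocks, 60 x 30 x 30 mm with a 10 mm high steel screw head on one face, 0.12 kg, loose on the draining tray; centre of the block. None if absent.
- block_c_mid (a point): one of up to 4 identical grey clamp blocks, 60 x 30 x 30 mm with a 10 mm high steel screw head on one face, 0.12 kg, loose on the draining tray; centre of the block. None if absent.
- block_d_mid (a point): one of up to 4 identical grey clamp blocks, 60 x 30 x 30 mm with a 10 mm high steel screw head on one face, 0.12 kg, loose on the draining tray; centre of the block. None if absent.
- flask_cup: bystander: white plastic cup, 86 mm wide, with a round glass flask standing in it, 134 mm tall in all; origin under its middle
- wash_bottle: bystander: white plastic bottle with a red cap, 68 mm wide, 170 mm tall; origin under its middle
- jar: bystander: capped brown glass jar, 70 mm wide, 90 mm tall; origin under its middle
Not all that is in view belongs to the job. Leave any red or turquoise look-alike of the part that bears lbar_c_mid alone. Leave any pink look-alike of the part that bears rack_mid alone.

How it is judged:
On the way, in this order (a step that is already met when the one before it is completed fails the run):
1. the tray is tipped steeply (over 0.7 rad) and all the clamp blocks are in the tub (value of joint tray above 0.7 rad and x of block_a_mid in the frame of tub_in between -0.078 and 0.078 m and y of block_a_mid in the frame of tub_in between -0.078 and 0.078 m and height (world z) of each of block_a_mid, block_b_mid, block_c_mid, block_d_mid below 0.075 m and x of block_b_mid in the frame of tub_in between -0.078 and 0.078 m and y of block_b_mid in the frame of tub_in between -0.078 and 0.078 m and x of block_c_mid in the frame of tub_in between -0.078 and 0.078 m and y of block_c_mid in the frame of tub_in between -0.078 and 0.078 m and x of block_d_mid in the frame of tub_in between -0.078 and 0.078 m and y of block_d_mid in the frame of tub_in between -0.078 and 0.078 m), for 0.1 s.
2. the tray is lowered level again (value of joint tray below 0.08 rad), for 0.2 s.
At the end, for the whole second after the job is handed in: Each arm present lies flat (0.1 rad) in the rack, right way round, mid of its long leg within 10 mm and toe within 12 mm (horizontally) of their places, at most three layers high; each clamp block present is in the tub, its centre below 75 mm; the tray is level (below 0.08 rad) (horizontal distance between each of lbar_a_mid, lbar_b_mid, lbar_c_mid, lbar_d_mid and rack_mid below 0.01 m and horizontal distance between each of lbar_a_toe, lbar_b_toe, lbar_c_toe, lbar_d_toe and rack_toe below 0.012 m and angle between each of lbar_a_mid, lbar_b_mid, lbar_c_mid, lbar_d_mid's own z axis and vertical below 0.1 rad and height (world z) of each of lbar_a_mid, lbar_b_mid, lbar_c_mid, lbar_d_mid below 0.085 m and x of block_a_mid in the frame of tub_in between -0.078 and 0.078 m and y of block_a_mid in the frame of tub_in between -0.078 and 0.078 m and height (world z) of each of block_a_mid, block_b_mid, block_c_mid, block_d_mid below 0.075 m and x of block_b_mid in the frame of tub_in between -0.078 and 0.078 m and y of block_b_mid in the frame of tub_in between -0.078 and 0.078 m and x of block_c_mid in the frame of tub_in between -0.078 and 0.078 m and y of block_c_mid in the frame of tub_in between -0.078 and 0.078 m and x of block_d_mid in the frame of tub_in between -0.078 and 0.078 m and y of block_d_mid in the frame of tub_in between -0.078 and 0.078 m and value of joint tray below 0.08 rad); the robot touches nothing.
It fails at once if the flask in its cup is moved more than 40 mm or knocked over (distance of flask_cup from where it was at the start of the episode above 0.04 m or angle between flask_cup's own z axis and vertical above 0.5 rad).
It fails at once if the bottle is moved more than 40 mm or knocked over (distance of wash_bottle from where it was at the start of the episode above 0.04 m or angle between wash_bottle's own z axis and vertical above 0.5 rad).
It fails at once if the jar is moved more than 40 mm or knocked over (distance of jar from where it was at the start of the episode above 0.04 m or angle between jar's own z axis and vertical above 0.5 rad).
Of lbar_b, lbar_c, lbar_d only 1 to 2 are there at a start; the rules pass over those that are not, and their reading is None.
Of block_a, block_b, block_c, block_d only 2 to 4 are there at a start; the rules pass over those that are not, and their reading is None.
At some moment in a run one of lbar_a, lbar_b, lbar_c, lbar_d may be knocked a few centimetres aside while the robot is not near it.
Once in a run the grip may slacken for a moment while it holds something.
It also fails if it takes over 210 s, if anything falls off the work surface, if the arm or the gripper's body presses on something with over 40 N, if the wrist force passes 120 N, or if a joint passes its speed limit or range.

## Working session

There is one attempt and no reset: what is moved stays moved. The work goes in short steps, Python scripts to look and compute and a tool call to move; the robot and the scene stay as the last step left them, time stands still between calls to the robot, and variables do not carry over. Pictures are saved under pics/ and viewed, and the job is handed in when it is done.

Besides the shell and the picture viewer there is one more tool, called as name(argument=value, ...) on one line, values as JSON. arm_command: Moves the arm, as the interface text tells. Its arguments: {"type":"object","properties":{"targets":{"type":"string"},"newtons":{"type":"number"}},"required":["targets"]}

```bash
ls -la; mkdir -p pics
cat > h.py <<'E'
import numpy as np, cv2
from workcell import bot
from scipy.spatial.transform import Rotation as R
def grab(n):
    s=bot.read_state(); im,d=bot.read_camera(n); p=bot.camera_params(n)
    np.savez('last_%s.npz'%n,im=im,d=d,pos=s['tool_pos'],rot=s['tcp_rot'])
    return im,d,p,s
E
python3 - <<'E'
from h import *
for n in ['scene','top','wrist']:
    im,d,p,s=grab(n); cv2.imwrite(f'pics/{n}0.png',im); print(n,p,(d>0).mean())
print(s)
E
```

```text
total 12
drwxr-xr-x  3 agent agent 4096 Dec  7 14:01 .
drwxr-xr-x 23 root  root  4096 Dec  7 14:01 ..
drwxr-xr-x  2 agent agent 4096 Dec  7 14:01 pics
scene {'fov_y': 56.12451757438905, 'cx': 314.3500890669224, 'cy': 234.26759405969977, 'k1': -0.010565154105808975, 'xyz': array([ 1.03070792, -0.81950317,  0.85933179]), 'rotation': array([0.8558424 , 0.24765234, 0.58056581])} 0.9960611979166667
top {'fov_y': 44.53100792205532, 'cx': 319.4849681065414, 'cy': 229.78984412145257, 'k1': -0.02079064151815464, 'xyz': array([ 0.41313309, -0.04015611,  1.50076019]), 'rotation': array([ 0.07179191, -0.04824695, -1.56114689])} 0.995947265625
wrist {'fov_y': 60.16311784464578, 'cx': 315.8246222603614, 'cy': 241.6863790806009, 'k1': 0.010033942088314197, 'T_tool_cam': array([[ 7.56267875e-04,  9.62492682e-01,  2.71306588e-01,
         6.92666962e-02],
       [ 9.99999708e-01, -6.97753556e-04, -3.12137505e-04,
         4.75196382e-04],
       [-1.11124927e-04,  2.71306745e-01, -9.62492929e-01,
        -1.42595831e-01],
       [ 0.00000000e+00,  0.00000000e+00,  0.00000000e+00,
         1.00000000e+00]])} 0.9958821614583333
{'time': 0.1, 'q': array([ 1.25410442e+00,  2.64683987e-01,  1.60529130e+00,  1.78881779e-05,
        1.27371849e+00, -3.69368887e-02]), 'joint_vel': array([ 0.00086854, -0.00203776, -0.00397179,  0.00044229, -0.00277915,
        0.00023922]), 'joint_torque': array([ 3.76302514e-04, -5.16711187e+01, -3.68587089e+01, -1.36357741e-06,
        6.31073141e-03,  1.13419392e-05]), 'tool_pos': array([0.18618517, 0.6480934 , 0.23005329]), 'tcp_rot': array([-0.43796064, -3.11052353,  0.00324386]), 'wrist_force': array([0.23437662, 0.6106798 , 0.16272596]), 'torque': array([ 0.00508404, -0.00582778,  0.01732561]), 'width': 1.0007460693027856}
```

View pics/top0.png

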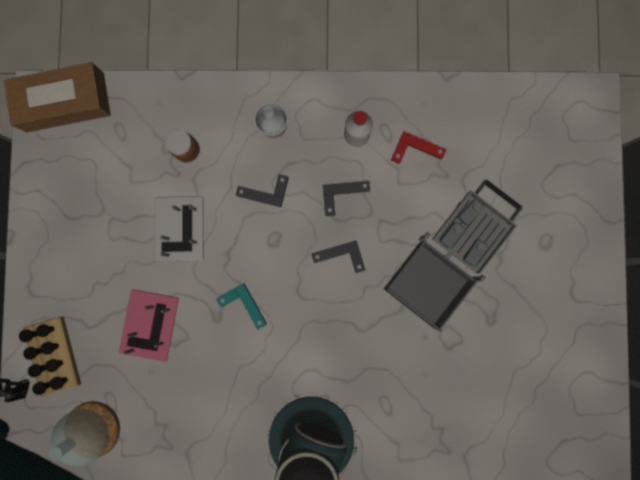

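View pics/scene0.png

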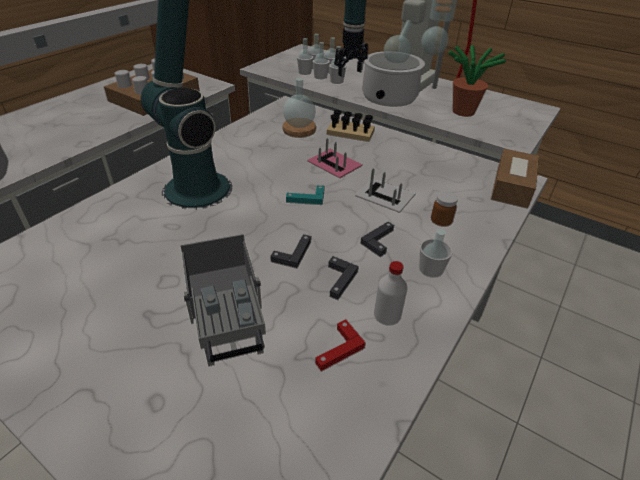

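The top view shows three dark arms at px (265,192), (345,195) and (342,255). The first two look mirrored, the third right way round. The white rack is at (180,230) and the tray, with about 3 blocks, at (475,230). Next I'll measure them.

```bash
cat >> h.py <<'E'
def K(p):
    f=240/np.tan(np.radians(p['fov_y']/2)); return np.array([[f,0,p['cx']],[0,f,p['cy']],[0,0,1]])
def campose(n,p,pos=None,rot=None):
    if n!='wrist': return R.from_rotvec(p['rotation']).as_matrix(),np.array(p['xyz'])
    T=np.eye(4);T[:3,:3]=R.from_rotvec(rot).as_matrix();T[:3,3]=pos
    T=T@p['T_tool_cam']; return T[:3,:3],T[:3,3]
def rays(uv,p):
    uv=np.asarray(uv,float).reshape(-1,1,2)
    s=cv2.undistortPoints(uv,K(p),np.array([p['k1'],0,0,0,0])).reshape(-1,2)
    return np.c_[s[:,0],-s[:,1],-np.ones(len(s))]
def onplane(uv,z,n,pos=None,rot=None):
    p=bot.camera_params(n); Rm,c=campose(n,p,pos,rot)
    d=rays(uv,p)@Rm.T; return c+d*((z-c[2])/d[:,2])[:,None]
def cloud(n,d,pos=None,rot=None):
    p=bot.camera_params(n); Rm,c=campose(n,p,pos,rot)
    v,u=np.mgrid[0:480,0:640]; r=rays(np.c_[u.ravel(),v.ravel()],p)*d.ravel()[:,None]
    return (c+r@Rm.T).reshape(480,640,3)
def proj(P,n,pos=None,rot=None):
    p=bot.camera_params(n); Rm,c=campose(n,p,pos,rot)
    q=(np.asarray(P).reshape(-1,3)-c)@Rm; s=q[:,:2]/-q[:,2:]; s[:,1]*=-1
    s=s*(1+p['k1']*(s**2).sum(1))[:,None]; k=K(p); return s*k[0,0]+[k[0,2],k[1,2]]
def Lfit(c):
    """c: contour world xy (N,2) of L -> heel, x dir, mirrored, lengths"""
    ap=None
    return ap
E
python3 - <<'E'
from h import *
z=np.load('last_top.npz');im=z['im'];d=z['d']
C=cloud('top',d)
for (u,v) in [(270,260),(560,300),(345,188),(170,205),(433,270)]: print((u,v),C[v,u])
hsv=cv2.cvtColor(im,cv2.COLOR_BGR2HSV)
for (u,v) in [(345,188),(260,193),(350,245),(190,225),(400,300)]: print(hsv[v,u])
big=cv2.resize(im[160:350,100:300],None,fx=4,fy=3.1);cv2.imwrite('pics/c1.png',cv2.resize(im[165:345,110:330],None,fx=3.3,fy=3.3,interpolation=cv2.INTER_CUBIC))
cv2.imwrite('pics/c2.png',cv2.resize(im[165:345,300:530],None,fx=3.3,fy=3.3,interpolation=cv2.INTER_CUBIC))
E
```

```text
(270, 260) [0.4494111  0.10883207 0.001307  ]
(560, 300) [ 0.35427495 -0.63006581 -0.00147578]
(345, 188) [ 0.63356841 -0.08132211  0.02170315]
(170, 205) [0.58857109 0.36898436 0.00617795]
(433, 270) [ 0.42764599 -0.30722158  0.00145155]
[ 0  5 53]
[ 0 19 53]
[15 10 52]
[15 34 30]
[12 20 63]
```

View pics/c1.png

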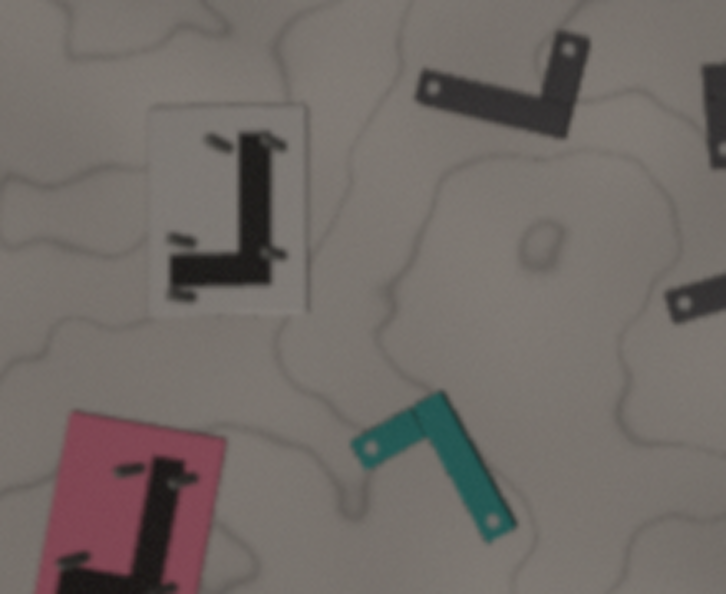

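View pics/c2.png

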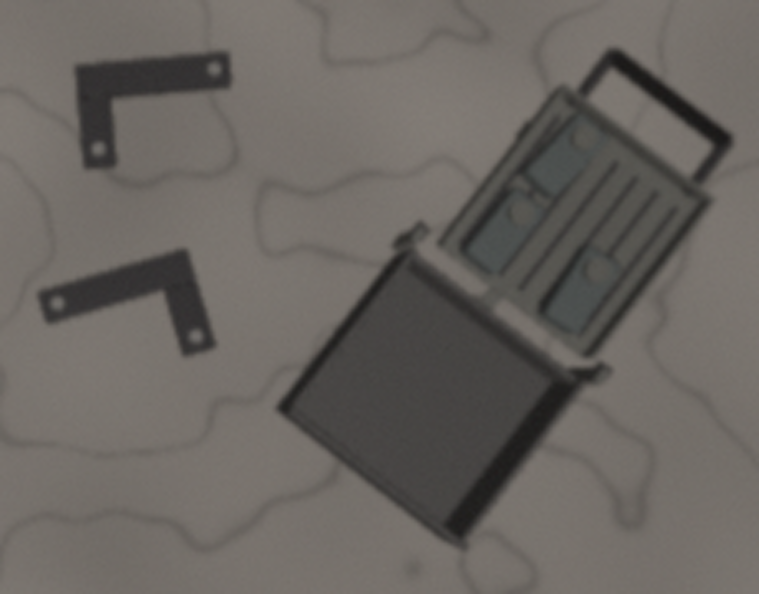

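```bash
cat >> h.py <<'E'
def larms(n,im,pos=None,rot=None,z=0.024,vmax=75,area=(300,1e9),roi=None,zmid=None):
    hsv=cv2.cvtColor(im,cv2.COLOR_BGR2HSV)
    m=((hsv[...,2]<vmax)).astype(np.uint8)*255
    if roi: mm=np.zeros_like(m); x0,y0,x1,y1=roi; mm[y0:y1,x0:x1]=m[y0:y1,x0:x1]; m=mm
    m=cv2.morphologyEx(m,cv2.MORPH_CLOSE,np.ones((5,5)))
    cs,_=cv2.findContours(m,cv2.RETR_EXTERNAL,cv2.CHAIN_APPROX_NONE)
    out=[]
    for c in cs:
        if not area[0]<cv2.contourArea(c)<area[1]: continue
        w=onplane(c.reshape(-1,2),z,n,pos,rot)[:,:2].astype(np.float32)
        r=cv2.minAreaRect(w); b=cv2.boxPoints(r)
        # inset each corner by 10mm towards centre; empty corner is the one not inside
        ins=[cv2.pointPolygonTest(w.reshape(-1,1,2),tuple(map(float,p+(w_:=(r[0]-p))/np.linalg.norm(w_)*0.02)),True) for p in b]
        k=int(np.argmin(ins)); heel=b[(k+2)%4]; a1=b[(k+1)%4]-heel; a2=b[(k-1)%4]-heel
        if np.linalg.norm(a1)<np.linalg.norm(a2): a1,a2=a2,a1
        L1,L2=np.linalg.norm(a1),np.linalg.norm(a2); x=a1/L1; y=a2/L2
        cr=x[0]*y[1]-x[1]*y[0]
        # recentre using nominal size: heel from rect centre
        ctr=np.array(r[0]); hc=ctr-x*0.047-y*0.027
        out.append(dict(px=c.reshape(-1,2).mean(0),L=(L1*1e3,L2*1e3),heel=hc,x=x,y=y,mid=hc+.047*x,toe=hc+.054*y,right=cr>0,yaw=np.degrees(np.arctan2(x[1],x[0])),area=cv2.contourArea(w)*1e6,ins=min(ins)))
    return out
def show(o):
    for a in o: print('px',a['px'].round(0),'L',np.round(a['L'],1),'mid',(a['mid']*1e3).round(1),'toe',(a['toe']*1e3).round(1),'yaw',round(a['yaw'],1),'right',a['right'],'A',round(a['area']))
E
python3 - <<'E'
from h import *
im=np.load('last_top.npz')['im']; d=np.load('last_top.npz')['d']
show(larms('top',im,roi=(230,165,390,290)))
print('rack'); show(larms('top',im,z=0.008,vmax=60,roi=(160,195,206,262),area=(100,9999)))
hsv=cv2.cvtColor(im,cv2.COLOR_BGR2HSV)
# handle
m=np.zeros((480,640),np.uint8); m[175:225,478:530]=(hsv[175:225,478:530,2]<50)*255
cs,_=cv2.findContours(m,cv2.RETR_EXTERNAL,cv2.CHAIN_APPROX_NONE)
for c in cs:
    if cv2.contourArea(c)>20: print(cv2.contourArea(c),c.reshape(-1,2).min(0),c.reshape(-1,2).max(0))
C=cloud('top',d)
# ends of handle from crop: (612,55),(727,142) /3.3+ (300,165)
e=np.array([[612,56],[727,141]])/3.3+[300,165]
w=onplane(e,0.1,'top');print(w, np.linalg.norm(w[0]-w[1]))
u=(w[1]-w[0]);u/=np.linalg.norm(u); out=np.array([-u[1],u[0],0]); 
if out[0]<0: out=-out
hm=w.mean(0); print('handle',hm,'out',out,np.degrees(np.arctan2(out[1],out[0])))
print('hinge est',hm-0.187*out)
hg=np.array([[410,237],[600,374]])/3.3+[300,165]; w2=onplane(hg,0.088,'top'); print(w2,w2.mean(0))
for q in e.round().astype(int): print(C[q[1],q[0]])
E
```

```text
px [341. 255.] L [117.5  77. ] mid [473.1 -56.5] toe [ 434.7 -116.9] yaw 106.4 right True A 3709
px [341. 193.] L [117.1  79.8] mid [634.4 -83.5] toe [576.1 -41.9] yaw -84.5 right False A 3937
px [266. 192.] L [119.6  78.9] mid [610.6 136.5] toe [652.5  78.4] yaw 76.8 right False A 3985
rack
px [180. 232.] L [125.4  85.1] mid [523.7 317.6] toe [475.3 370.4] yaw 1.5 right True A 3721
156.5 [478 181] [520 218]
[[ 0.6391233  -0.41694406  0.1       ]
 [ 0.57744822 -0.49966089  0.1       ]] 0.10317892247380371
handle [ 0.60828576 -0.45830248  0.1       ] out [ 0.80168343 -0.59774884  0.        ] -36.70883981549698
hinge est [ 0.45837096 -0.34652344  0.1       ]
[[ 0.50644052 -0.27112978  0.088     ]
 [ 0.40787686 -0.40860667  0.088     ]] [ 0.45715869 -0.33986823  0.088     ]
[ 0.63839184 -0.41477063  0.10402483]
[ 0.57623435 -0.49738105  0.10470798]
```

```bash
cat >> h.py <<'E'
def Rdown(yjaw_deg,pitch=0,about=None):
    """tool down, tool y at world azimuth yjaw"""
    a=np.radians(yjaw_deg); y=np.array([np.cos(a),np.sin(a),0]); z=np.array([0,0,-1.]); x=np.cross(y,z)
    return R.from_matrix(np.c_[x,y,z])
def go(pos,rot,s=None):
    s=s or bot.read_state(); R0=R.from_rotvec(s['tcp_rot']); dp=R0.inv().apply(np.array(pos)-s['tool_pos'])*1e3
    dr=np.degrees((R0.inv()*rot).as_rotvec()); 
    return 'shift %s turn %s  rows t=%.1f r=%.1f'%(dp.round(1),dr.round(1),np.linalg.norm(dp)/41.7,np.linalg.norm(dr)/7.16)
def st():
    s=bot.read_state(); Rm=R.from_rotvec(s['tcp_rot']).as_matrix()
    print('t %.2f pos %s x %s y %s z %s q %s F %s w %.2f'%(s['time'],(s['tool_pos']*1e3).round(1),Rm[:,0].round(2),Rm[:,1].round(2),Rm[:,2].round(2),s['q'].round(2),s['wrist_force'].round(1),s['width']))
E
python3 - <<'E'
from h import *
st()
print(go([.5,.15,.3],Rdown(15)))
print(go([.608,-.458,.2],Rdown(-36.7)))
E
```

```text
t 0.15 pos [186.2 648.2 230.2] x [-0.96  0.28  0.  ] y [ 0.28  0.96 -0.  ] z [-0. -0. -1.] q [ 1.25  0.26  1.61 -0.    1.27 -0.04] F [-0.3 -0.5 -0.1] w 1.00
shift [-439.1 -392.3  -69.1] turn [-0.1  0.  59. ]  rows t=14.2 r=8.2
shift [-710.9 -946.7   31.9] turn [-1.000e-01  1.000e-01  1.107e+02]  rows t=28.4 r=15.5
```

arm_command(targets="-120 -90 -70 0 0 16 1;-260 -220 -70 0 0 35 1;-320 -290 -70 0 0 45 1;-380 -340 -70 0 0 52 1;-440 -392 -70 0 0 59 1;-440 -392 -70 0 0 59 1;-440 -392 -70 0 0 59 1;-440 -392 -70 0 0 59 1;-440 -392 -70 0 0 59 1;-440 -392 -70 0 0 59 1")

```text
time: 0.98
tool_pos: [0.4069, 0.3002, 0.2864]
tcp_rot: [1.915, 2.491, 0.0]
wrist_force: [1.5, -0.2, 0.4]
width: 1.002
```

Run:
```python
from h import *
st(); print(go([.608,-.458,.25],Rdown(-36.7)))
```

```text
t 0.98 pos [406.9 300.2 286.4] x [-0.26  0.97 -0.  ] y [0.97 0.26 0.  ] z [ 0.  0. -1.] q [ 0.59 -0.09  1.89 -0.    1.35  0.33] F [ 1.5 -0.2  0.4] w 1.00
shift [-7.844e+02 -6.000e-01  3.640e+01] turn [ 0.  -0.  51.6]  rows t=18.8 r=7.2
```

arm_command(targets="-784 0 0 0 0 52 1;-784 0 0 0 0 52 1;-784 0 0 0 0 52 1;-784 0 0 0 0 52 1;-784 0 0 0 0 52 1;-784 0 0 0 0 52 1;-784 0 0 0 0 52 1;-784 0 0 0 0 52 1;-784 0 0 0 0 52 1;-784 0 0 0 0 52 1")

```text
time: 1.82
tool_pos: [0.514, -0.1025, 0.2862]
tcp_rot: [-2.812, -1.4, -0.0]
wrist_force: [0.8, 0.8, -0.1]
width: 1.0
```

Run:
```python
from h import *
st(); print(go([.608,-.458,.25],Rdown(-36.7)))
```

```text
t 1.82 pos [ 514.  -102.5  286.2] x [0.6 0.8 0. ] y [ 0.8 -0.6 -0. ] z [ 0.  0. -1.] q [-0.24 -0.05  1.85  0.    1.34  0.4 ] F [ 0.8  0.8 -0.1] w 1.00
shift [-227.1  289.3   36.2] turn [-0.  -0.  -0.4]  rows t=8.9 r=0.0
```

arm_command(targets="-227 289 40 0 0 0 1;-227 289 40 0 0 0 1;-227 289 40 0 0 0 1;-227 289 40 0 0 0 1;-227 289 40 0 0 0 1;-227 289 40 0 0 0 1;-227 289 40 0 0 0 1;-227 289 40 0 0 0 1;-227 289 40 0 0 0 1;-227 289 40 0 0 0 1")

```text
time: 2.65
tool_pos: [0.6073, -0.4619, 0.242]
tcp_rot: [-2.814, -1.394, 0.005]
wrist_force: [0.1, -0.2, -0.4]
width: 1.003
```

Run:
```python
from h import *
st(); im,d,p,s=grab('wrist'); cv2.imwrite('pics/w1.png',im)
print(proj([.608,-.458,.1],'wrist',s['tool_pos'],s['tcp_rot']))
```

```text
t 2.65 pos [ 607.3 -461.9  242. ] x [ 0.61  0.8  -0.  ] y [ 0.8  -0.61 -0.  ] z [-0. -0. -1.] q [-0.68  0.43  1.37 -0.    1.35 -0.03] F [ 0.1 -0.2 -0.4] w 1.00
[[314.51863097 221.05183116]]
```

View pics/w1.png

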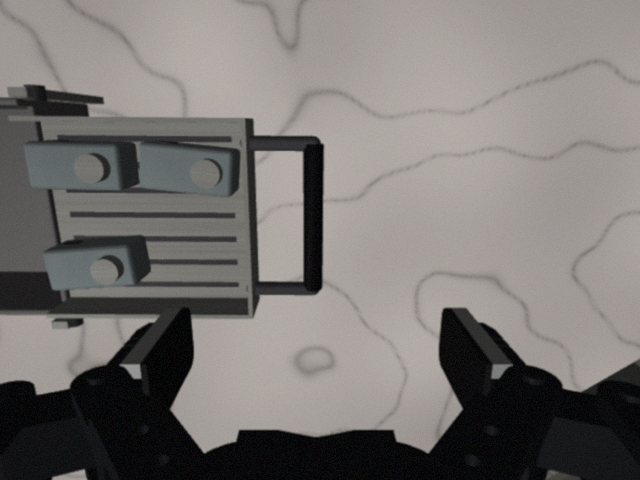

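Run:
```python
from h import *
z=np.load('last_wrist.npz')
w=onplane([[313,146],[313,291],[313,218.5],[256,120],[256,316]],.1,'wrist',z['pos'],z['rot']);print(w.round(4), np.linalg.norm(w[0]-w[1]))
print(go([w[2,0],w[2,1],.082],Rdown(-36.7)))
```

```text
[[ 0.6384 -0.4164  0.1   ]
 [ 0.575  -0.4995  0.1   ]
 [ 0.6083 -0.4559  0.1   ]
 [ 0.6186 -0.3805  0.1   ]
 [ 0.5286 -0.4896  0.1   ]] 0.1044913991341421
shift [  3.   -0.2 160.8] turn [-0.2  0.  -0.5]  rows t=3.9 r=0.1
```

arm_command(targets="3 0 80 0 0 0 1;3 0 120 0 0 0 1;3 0 150 0 0 0 1;3 0 160 0 0 0 1;3 0 160 0 0 0 1;3 0 160 0 0 0 0.2;3 0 160 0 0 0 0;3 0 160 0 0 0 0;3 0 160 0 0 0 0;3 0 160 0 0 0 0", newtons=60)

```text
time: 3.53
tool_pos: [0.5956, -0.441, 0.0876]
tcp_rot: [-2.778, -1.385, 0.028]
wrist_force: [-41.3, 32.7, 24.3]
width: 0.596
```

Run:
```python
from h import *
st()
# arc shifts relative in tool frame (tool y=out, tool z=down): 
for a in np.linspace(0,1.2,13):
    dx=187*np.cos(a)-12*np.sin(a)-187; dz=187*np.sin(a)+12*np.cos(a)-12
    print(round(a,2),round(dx),round(-dz))
```

```text
t 3.53 pos [ 595.6 -441.    87.6] x [0.6 0.8 0. ] y [ 0.8  -0.6  -0.04] z [-0.03  0.03 -1.  ] q [-0.67  0.52  1.53 -0.    1.13 -0.02] F [-41.3  32.7  24.3] w 0.60
0.0 0 0
0.1 -2 -19
0.2 -6 -37
0.3 -12 -55
0.4 -19 -72
0.5 -29 -88
0.6 -39 -103
0.7 -52 -118
0.8 -65 -131
0.9 -80 -142
1.0 -96 -152
1.1 -113 -160
1.2 -130 -167
```

The jaws were too wide: one finger went behind the tray's end wall. I'll open, go back up and come down again with a narrower opening.

arm_command(targets="0 0 0 0 0 0 0.8;0 0 0 0 0 0 0.95;0 0 0 0 0 0 1;0 0 0 0 0 0 1;0 0 -20 0 0 0 1;0 0 -50 0 0 0 1;0 0 -80 0 0 0 1;0 0 -80 0 0 0 0.6;0 0 -80 0 0 0 0.4;0 0 -80 0 0 0 0.4")

```text
time: 4.37
tool_pos: [0.6115, -0.4541, 0.1704]
tcp_rot: [2.807, 1.399, 0.004]
wrist_force: [0.4, -0.8, 0.1]
width: 0.605
```

Run:
```python
from h import *
st(); im,d,p,s=grab('wrist'); cv2.imwrite('pics/w2.png',im)
print(proj([.607,-.457,.1],'wrist',s['tool_pos'],s['tcp_rot']),go([.607,-.457,.082],Rdown(-37)))
```

```text
t 4.37 pos [ 611.5 -454.1  170.4] x [ 0.6  0.8 -0. ] y [ 0.8  -0.6   0.01] z [ 0. -0. -1.] q [-0.67  0.46  1.46  0.    1.22 -0.03] F [ 0.4 -0.8  0.1] w 0.61
[[312.66669401 266.59931729]] shift [-5.  -0.9 86.1] turn [ 0.1  0.  -0. ]  rows t=2.1 r=0.0
```

View pics/w2.png

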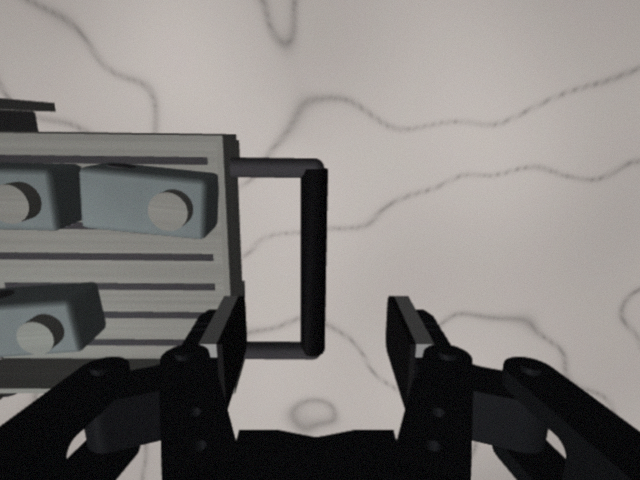

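arm_command(targets="-4 -1 0 0 0 0 0.4;-4 -1 0 0 0 0 0.4;-4 -1 35 0 0 0 0.4;-4 -1 65 0 0 0 0.4;-4 -1 86 0 0 0 0.4;-4 -1 86 0 0 0 0.3;-4 -1 86 0 0 0 0.1;-4 -1 86 0 0 0 0;-4 -1 86 0 0 0 0;-4 -1 86 0 0 0 0", newtons=60)

```text
time: 5.25
tool_pos: [0.6079, -0.4569, 0.0799]
tcp_rot: [2.81, 1.399, 0.002]
wrist_force: [4.1, -3.8, -3.7]
width: 0.143
```

Run:
```python
from h import *
st()
```

```text
t 5.25 pos [ 607.9 -456.9   79.9] x [0.6 0.8 0. ] y [ 0.8 -0.6  0. ] z [ 0. -0. -1.] q [-0.68  0.53  1.53  0.    1.08 -0.03] F [ 4.1 -3.8 -3.7] w 0.14
```

arm_command(targets="0 -2 -19 0 0 0 0;0 -6 -37 0 0 0 0;0 -12 -55 0 0 0 0;0 -19 -72 0 0 0 0;0 -29 -88 0 0 0 0;0 -39 -103 0 0 0 0;0 -52 -118 0 0 0 0;0 -65 -131 0 0 0 0;0 -80 -142 0 0 0 0;0 -80 -142 0 0 0 0")

```text
time: 6.08
tool_pos: [0.5437, -0.4074, 0.2257]
tcp_rot: [2.808, 1.399, 0.005]
wrist_force: [4.1, -1.4, 1.4]
width: 0.142
```

Run:
```python
from h import *
st()
```

```text
t 6.08 pos [ 543.7 -407.4  225.7] x [0.6 0.8 0. ] y [ 0.8  -0.6   0.01] z [ 0. -0. -1.] q [-0.68  0.27  1.6   0.    1.26 -0.03] F [ 4.1 -1.4  1.4] w 0.14
```

arm_command(targets="0 -8 -5 0 0 0 0;0 -16 -10 0 0 0 0;0 -24 -14 0 0 0 0;0 -33 -18 0 0 0 0;0 -41 -21 0 0 0 0;0 -41 -21 0 0 0 0;0 -41 -21 0 0 0 0;0 -41 -21 0 0 0 0;0 -41 -21 0 0 0 0;0 -41 -21 0 0 0 0")

```text
time: 6.92
tool_pos: [0.5144, -0.3849, 0.2465]
tcp_rot: [2.804, 1.397, 0.01]
wrist_force: [7.3, -0.6, 7.8]
width: 0.136
```

Run:
```python
from h import *
st(); im,d,p,s=grab('scene'); cv2.imwrite('pics/s1.png',im[180:420,120:440].repeat(2,0).repeat(2,1))
im,d,p,s=grab('top'); cv2.imwrite('pics/t1.png',im[160:350,340:560].repeat(3,0).repeat(3,1))
```

```text
t 6.92 pos [ 514.4 -384.9  246.5] x [0.6 0.8 0. ] y [ 0.8  -0.6   0.01] z [ 0.01 -0.01 -1.  ] q [-0.68  0.19  1.67  0.    1.27 -0.04] F [ 7.3 -0.6  7.8] w 0.14
```

View pics/s1.png

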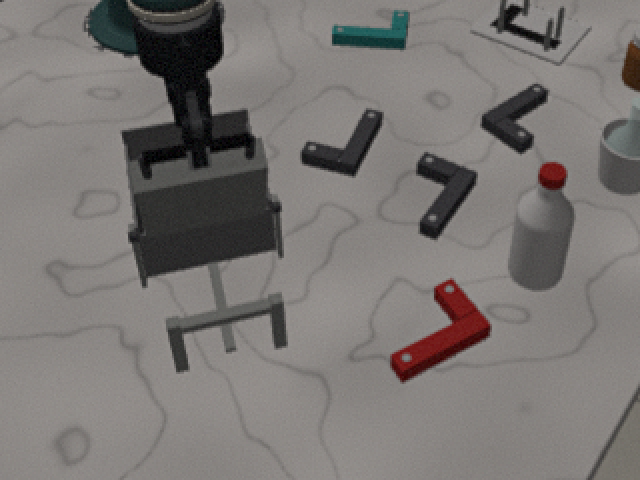

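View pics/t1.png

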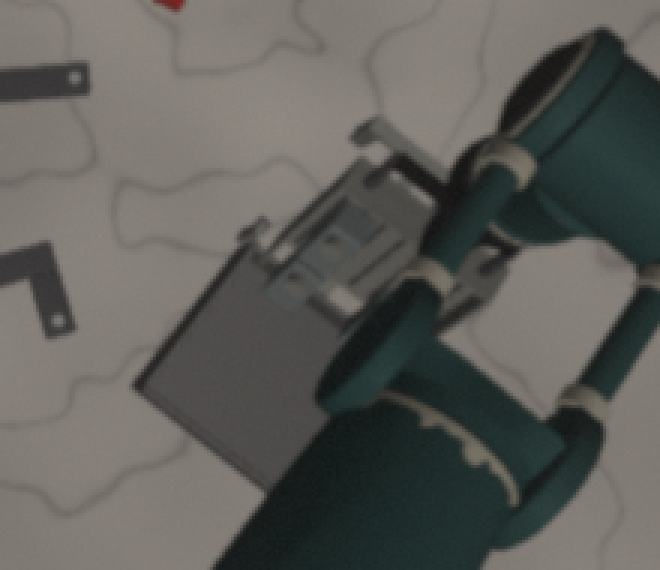

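arm_command(targets="0 0 0 0 0 0 0;0 0 0 0 0 0 0;0 0 0 0 0 0 0;0 0 0 0 0 0 0;0 0 0 0 0 0 0;0 0 0 0 0 0 0;0 0 0 0 0 0 0;0 0 0 0 0 0 0;0 0 0 0 0 0 0;0 0 0 0 0 0 0")

```text
time: 7.85
tool_pos: [0.5144, -0.3849, 0.2465]
tcp_rot: [2.804, 1.397, 0.01]
wrist_force: [7.0, -0.6, 7.3]
width: 0.139
```

Run:
```python
from h import *
st(); 
im,d,p,s=grab('top'); cv2.imwrite('pics/t2.png',im[180:320,380:520].repeat(4,0).repeat(4,1))
im,d,p,s=grab('wrist'); cv2.imwrite('pics/w3.png',im)
```

```text
t 7.85 pos [ 514.4 -384.9  246.5] x [0.6 0.8 0. ] y [ 0.8  -0.6   0.01] z [ 0.01 -0.01 -1.  ] q [-0.68  0.19  1.67  0.    1.27 -0.04] F [ 7.  -0.6  7.3] w 0.14
```

View pics/t2.png

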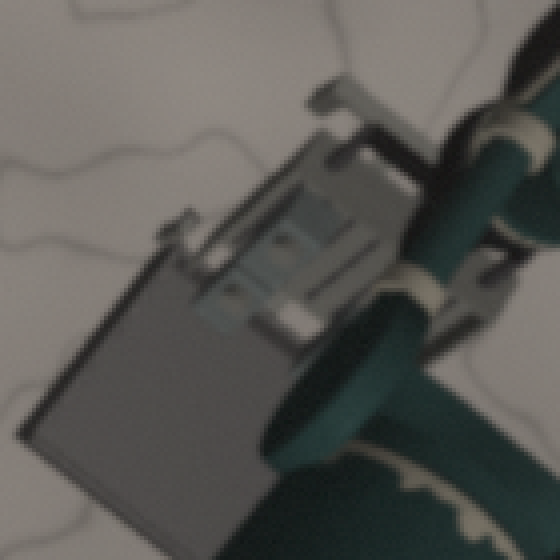

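View pics/w3.png

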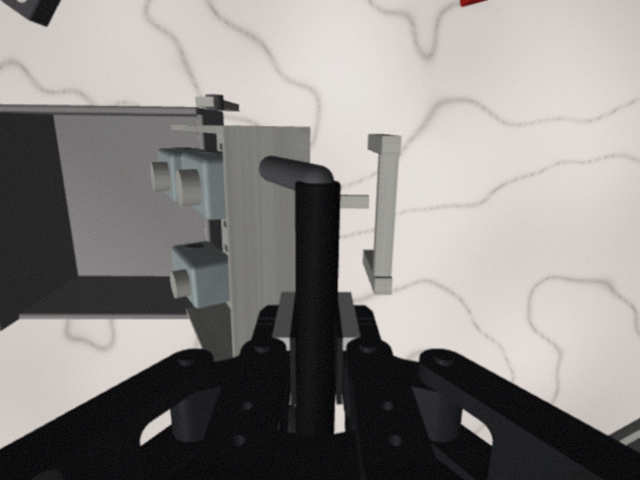

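arm_command(targets="0 -14 -5 0 0 0 0;0 -14 -5 0 0 0 0;0 26 12 0 0 0 0;0 26 12 0 0 0 0;0 -14 -5 0 0 0 0;0 -14 -5 0 0 0 0;0 26 12 0 0 0 0;0 -14 -5 0 0 0 0;0 -14 -5 0 0 0 0;0 -14 -5 0 0 0 0")

```text
time: 8.78
tool_pos: [0.5036, -0.3776, 0.2498]
tcp_rot: [2.807, 1.398, 0.006]
wrist_force: [3.8, -0.8, 7.4]
width: 0.136
```

Run:
```python
from h import *
st(); 
im,d,p,s=grab('wrist'); cv2.imwrite('pics/w4.png',im)
```

```text
t 8.78 pos [ 503.6 -377.6  249.8] x [0.6 0.8 0. ] y [ 0.8  -0.6   0.01] z [ 0.01 -0.   -1.  ] q [-0.68  0.16  1.69  0.    1.28 -0.04] F [ 3.8 -0.8  7.4] w 0.14
```

View pics/w4.png

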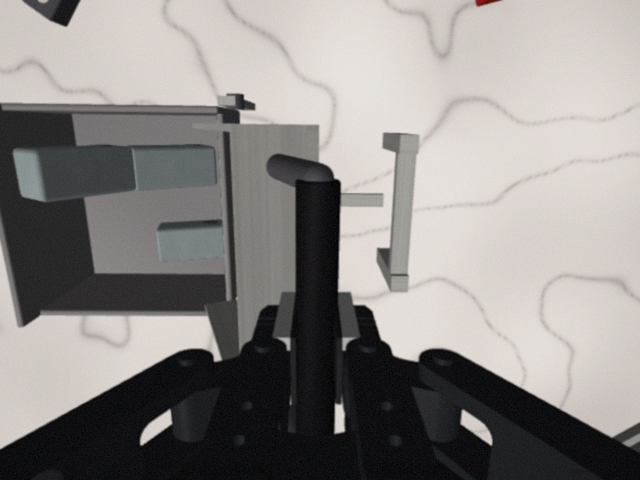

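Run:
```python
from h import *
z=np.load('last_wrist.npz');C=cloud('wrist',z['d'],z['pos'],z['rot'])
for u,v in [(30,172),(70,160),(75,195),(125,165),(175,165),(190,240),(120,225),(150,255)]: print((u,v),C[v,u].round(3))
```

```text
(30, 172) [ 0.4   -0.246  0.153]
(70, 160) [ 0.417 -0.251  0.142]
(75, 195) [ 0.404 -0.268  0.142]
(125, 165) [ 0.429 -0.267  0.114]
(175, 165) [ 0.448 -0.284  0.089]
(190, 240) [ 0.4   -0.334  0.042]
(120, 225) [ 0.341 -0.284  0.006]
(150, 255) [ 0.343 -0.323  0.005]
```

arm_command(targets="0 0 0 0 0 0 0;0 0 0 0 0 0 0;0 0 0 0 0 0 0;0 0 0 0 0 0 0;0 0 0 0 0 0 0;0 0 0 0 0 0 0")

```text
time: 9.33
tool_pos: [0.502, -0.3763, 0.2504]
tcp_rot: [2.806, 1.398, 0.006]
wrist_force: [5.6, -0.8, 5.6]
width: 0.135
```

Run:
```python
from h import *
st(); 
im,d,p,s=grab('wrist'); cv2.imwrite('pics/w5.png',im)
C=cloud('wrist',d,s['tool_pos'],s['tcp_rot'])
for u,v in [(30,172),(70,160),(75,195),(125,165),(175,165),(190,240),(120,225),(150,255)]: print((u,v),C[v,u].round(3))
```

```text
t 9.33 pos [ 502.  -376.3  250.4] x [0.6 0.8 0. ] y [ 0.8  -0.6   0.01] z [ 0.01 -0.   -1.  ] q [-0.68  0.16  1.69  0.    1.28 -0.04] F [ 5.6 -0.8  5.6] w 0.14
(30, 172) [ 0.352 -0.22   0.076]
(70, 160) [ 0.354 -0.216  0.02 ]
(75, 195) [ 0.336 -0.241  0.022]
(125, 165) [ 0.542 -0.32   0.393]
(175, 165) [ 0.432 -0.277  0.044]
(190, 240) [ 0.398 -0.333  0.042]
(120, 225) [ 0.34  -0.283  0.005]
(150, 255) [ 0.342 -0.322  0.006]
```

View pics/w5.png

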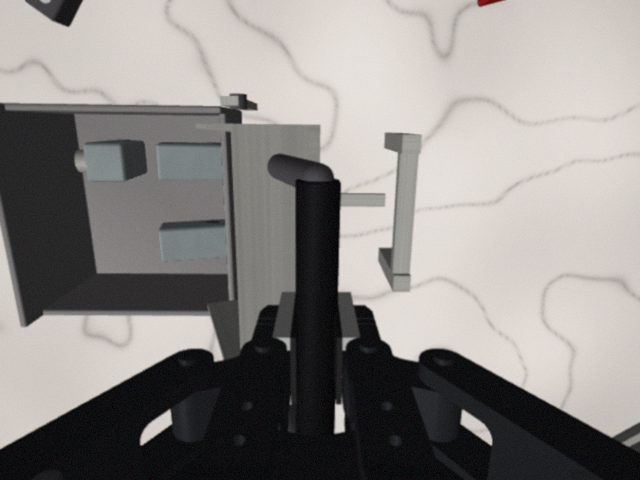

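arm_command(targets="0 23 8 0 0 0 0;0 40 16 0 0 0 0;0 56 26 0 0 0 0;0 71 37 0 0 0 0;0 84 50 0 0 0 0;0 97 65 0 0 0 0;0 107 80 0 0 0 0;0 117 96 0 0 0 0;0 124 113 0 0 0 0;0 130 131 0 0 0 0")

```text
time: 10.22
tool_pos: [0.6027, -0.454, 0.1158]
tcp_rot: [-2.812, -1.4, 0.002]
wrist_force: [-0.7, -2.1, 1.3]
width: 0.136
```

Run:
```python
from h import *
st(); print(go([.6079,-.4569,.0799],Rdown(-37)))
```

```text
t 10.22 pos [ 602.7 -454.   115.8] x [ 0.6  0.8 -0. ] y [ 0.8 -0.6 -0. ] z [-0. -0. -1.] q [-0.68  0.49  1.51 -0.    1.14 -0.03] F [-0.7 -2.1  1.3] w 0.14
shift [ 0.8  5.9 35.9] turn [-0.1  0.1 -0.1]  rows t=0.9 r=0.0
```

Lower to level, open part-way so the fingers clear the wall, and go up.

arm_command(targets="0 4 18 0 0 0 0;0 6 35 0 0 0 0;0 6 35 0 0 0 0;0 6 35 0 0 0 0;0 6 35 0 0 0 0.4;0 6 35 0 0 0 0.4;0 6 35 0 0 0 0.4;0 6 0 0 0 0 0.4;0 6 -40 0 0 0 0.4;0 6 -80 0 0 0 0.4")

```text
time: 11.05
tool_pos: [0.6065, -0.455, 0.1965]
tcp_rot: [-2.808, -1.4, 0.003]
wrist_force: [1.6, -0.7, 0.1]
width: 0.399
```

Run:
```python
from h import *
st(); im,d,p,s=grab('scene'); cv2.imwrite('pics/s2.png',im[100:420,120:520].repeat(2,0).repeat(2,1))
im,d,p,s=grab('top'); show(larms('top',im,roi=(230,165,390,290)))
```

```text
t 11.05 pos [ 606.5 -455.   196.5] x [0.6 0.8 0. ] y [ 0.8 -0.6 -0. ] z [-0.  0. -1.] q [-0.68  0.44  1.43  0.    1.27 -0.03] F [ 1.6 -0.7  0.1] w 0.40
px [341. 255.] L [115.4  74.9] mid [472.9 -57. ] toe [ 434.4 -117.4] yaw 106.4 right True A 3263
px [266. 192.] L [117.4  77. ] mid [610.7 136.4] toe [652.1  78. ] yaw 76.4 right False A 3622
px [334. 181.] L [115.8  77.1] mid [665.8 -66.5] toe [607.6 -24.7] yaw -84.6 right False A 3571
```

View pics/s2.png

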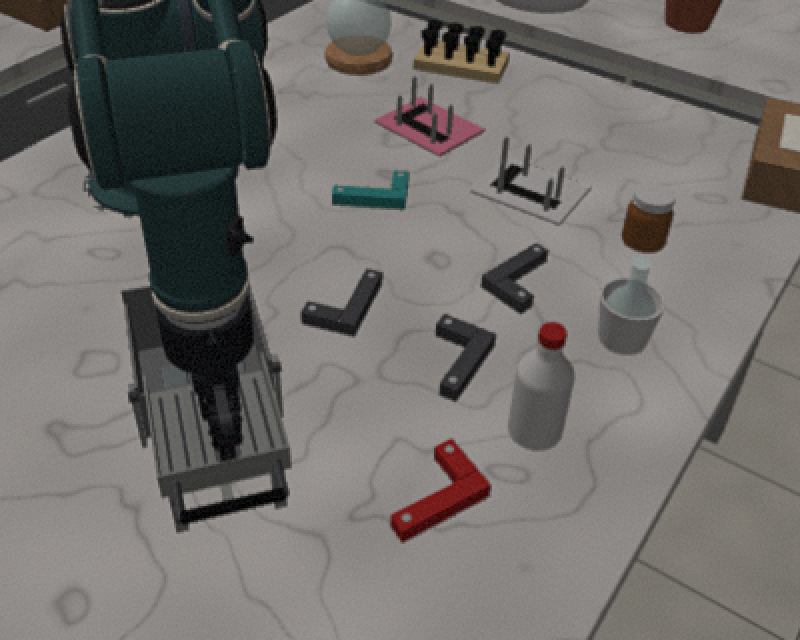

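Run:
```python
from h import *
print(go([.474,-.062,.2],Rdown(16.4)))
```

```text
shift [ 234.3 -349.1    2.8] turn [  0.9   0.4 -53.4]  rows t=10.1 r=7.5
```

arm_command(targets="234 -349 0 0 0 -53 0.9;234 -349 0 0 0 -53 0.9;234 -349 0 0 0 -53 0.9;234 -349 0 0 0 -53 0.9;234 -349 0 0 0 -53 0.9;234 -349 0 0 0 -53 0.9;234 -349 0 0 0 -53 0.9;234 -349 0 0 0 -53 0.9;234 -349 0 0 0 -53 0.9;234 -349 0 0 0 -53 0.9")

```text
time: 11.98
tool_pos: [0.4698, -0.0608, 0.1975]
tcp_rot: [1.891, 2.508, 0.001]
wrist_force: [0.0, 0.1, 0.7]
width: 0.898
```

arm_command(targets="0 0 0 0 0 0 0.9;0 0 0 0 0 0 0.9")

```text
time: 12.15
tool_pos: [0.4702, -0.0607, 0.1975]
tcp_rot: [1.885, 2.512, 0.001]
wrist_force: [-0.3, 0.1, 0.5]
width: 0.903
```

Run:
```python
from h import *
st(); im,d,p,s=grab('wrist'); cv2.imwrite('pics/w6.png',im)
hsv=cv2.cvtColor(im,cv2.COLOR_BGR2HSV); print(hsv[200:260:10,320])
for v in (70,90):
  show(larms('wrist',im,s['tool_pos'],s['tcp_rot'],vmax=v,roi=(0,0,640,300),area=(2000,1e9)))
```

```text
t 12.15 pos [470.2 -60.7 197.5] x [-0.28  0.96 -0.  ] y [0.96 0.28 0.  ] z [ 0. -0. -1.] q [-0.18 -0.1   2.06  0.    1.18 -0.46] F [-0.3  0.1  0.5] w 0.90
[[150   5  51]
 [150  15  52]
 [  0   5  49]
 [  0   9  55]
 [126  23  56]
 [  0   0  50]]
px [528. 244.] L [87.  76.5] mid [629.1 -17.9] toe [680.9 -67.2] yaw -174.6 right True A 3879
px [302. 222.] L [118.2  77.6] mid [471.  -54.9] toe [ 433.  -115.6] yaw 106.9 right True A 4351
px [580.  60.] L [85.7 70.3] mid [619.6  77.1] toe [586.3 140.4] yaw -13.3 right True A 3510
px [527. 244.] L [87.5 76.8] mid [629.  -17.7] toe [681. -67.] yaw -174.5 right True A 3965
px [302. 222.] L [118.7  78.8] mid [471.2 -55.1] toe [ 433.2 -115.8] yaw 107.0 right True A 4526
px [580.  60.] L [87.5 70.5] mid [619.9  76.9] toe [586.5 140.3] yaw -13.3 right True A 3570
```

View pics/w6.png

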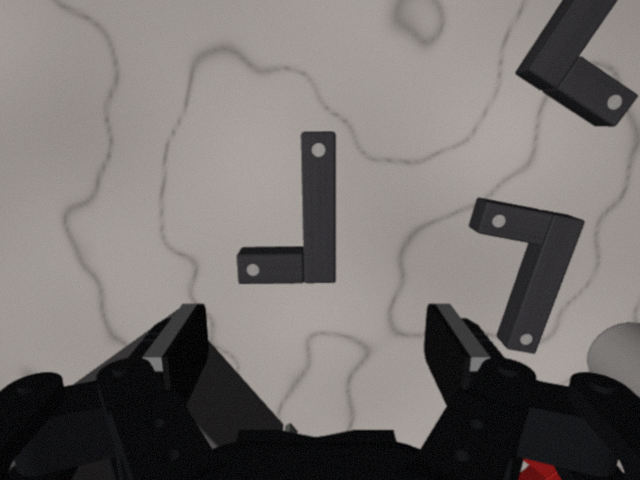

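Run:
```python
from h import *
print(go([.4728,-.0600,.004],Rdown(16.7)))
```

```text
shift [  1.7   2.1 193.8] turn [ 0.1  0.1 -0.6]  rows t=4.6 r=0.1
```

arm_command(targets="2 2 60 0 0 0 0.7;2 2 100 0 0 0 0.7;2 2 140 0 0 0 0.7;2 2 170 0 0 0 0.7;2 2 185 0 0 0 0.7;2 2 193 0 0 0 0.7;2 2 193 0 0 0 0.4;2 2 193 0 0 0 0.1;2 2 193 0 0 0 0.1;2 2 193 0 0 0 0.1", newtons=80)

```text
time: 13.03
tool_pos: [0.4747, -0.061, 0.0065]
tcp_rot: [1.889, 2.505, 0.003]
wrist_force: [1.0, -1.3, 0.3]
width: 0.285
```

Run:
```python
from h import *
st(); print(go([.524,.318,.15],Rdown(-90)))
```

```text
t 13.03 pos [474.7 -61.    6.5] x [-0.27  0.96 -0.  ] y [0.96 0.27 0.  ] z [ 0. -0. -1.] q [-0.18  0.16  2.21 -0.    0.78 -0.46] F [ 1.  -1.3  0.3] w 0.28
shift [ 350.6  152.1 -143.6] turn [ 3.000e-01 -1.000e-01  1.059e+02]  rows t=9.8 r=14.8
```

Run:
```python
from h import *
print(go([.42,.318,.26],Rdown(-90)))
```

```text
shift [ 379.    52.5 -254.1] turn [ 3.000e-01 -1.000e-01  1.059e+02]  rows t=11.0 r=14.8
```

arm_command(targets="0 0 -30 0 0 0 0.1;0 0 -60 0 0 0 0.1;0 0 -100 0 0 7 0.1;40 0 -140 0 0 14 0.1;80 10 -180 0 0 21 0.1;120 20 -220 0 0 28 0.1;160 30 -250 0 0 35 0.1;200 35 -252 0 0 42 0.1;240 40 -252 0 0 49 0.1;280 45 -252 0 0 56 0.1")

```text
time: 13.87
tool_pos: [0.4483, 0.1616, 0.2506]
tcp_rot: [2.819, 1.384, 0.011]
wrist_force: [0.2, -0.3, -3.5]
width: 0.284
```

Run:
```python
from h import *
st();print(go([.42,.318,.26],Rdown(-90)))
```

```text
t 13.87 pos [448.3 161.6 250.6] x [0.61 0.79 0.01] y [ 0.79 -0.61  0.  ] z [ 0.01  0.   -1.  ] q [ 0.29 -0.14  1.99 -0.    1.28  0.95] F [ 0.2 -0.3 -3.5] w 0.28
shift [ 106.5 -118.    -9.3] turn [ 0.1 -0.4 52.3]  rows t=3.8 r=7.3
```

arm_command(targets="106 -116 -10 0 0 52 0.1;106 -116 -10 0 0 52 0.1;106 -116 -10 0 0 52 0.1;106 -116 -10 0 0 52 0.1;106 -116 -10 0 0 52 0.1;106 -116 -10 0 0 52 0.1;106 -116 -10 0 0 52 0.1;106 -116 -10 0 0 52 0.1;106 -116 -10 0 0 52 0.1;106 -116 -10 0 0 52 0.1")

```text
time: 14.7
tool_pos: [0.4195, 0.3145, 0.2575]
tcp_rot: [-3.141, -0.022, -0.002]
wrist_force: [-0.1, 0.0, -2.6]
width: 0.281
```

arm_command(targets="0 0 0 0 0 0 0.1;0 0 0 0 0 0 0.1;0 0 0 0 0 0 0.1")

```text
time: 14.95
tool_pos: [0.4196, 0.3143, 0.2569]
tcp_rot: [-3.141, -0.018, -0.0]
wrist_force: [0.3, 1.4, -3.6]
width: 0.286
```

Run:
```python
from h import *
st(); im,d,p,s=grab('wrist'); cv2.imwrite('pics/w7.png',im)
```

```text
t 14.95 pos [419.6 314.3 256.9] x [1.   0.01 0.  ] y [ 0.01 -1.   -0.  ] z [ 0.  0. -1.] q [ 0.6  -0.04  1.89  0.    1.29  2.15] F [ 0.3  1.4 -3.6] w 0.29
```

View pics/w7.png

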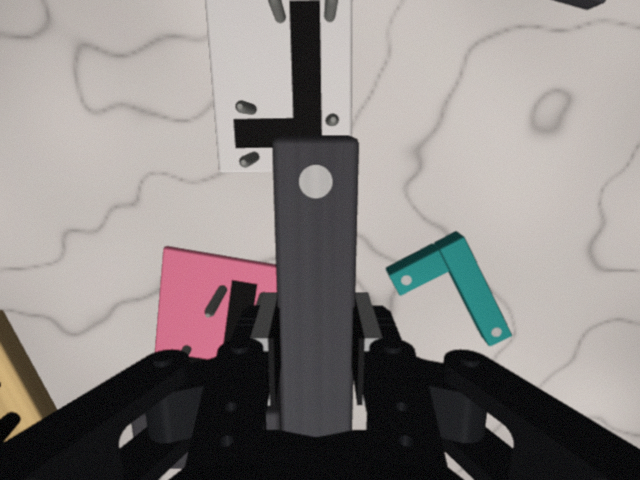

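Run:
```python
from h import *
z=np.load('last_wrist.npz');im=z['im'];g=cv2.cvtColor(im,cv2.COLOR_BGR2GRAY).astype(float)
P=lambda uv,h=.008: (onplane(uv,h,'wrist',z['pos'],z['rot'])*1e3).round(1)[:,:2]
def cross(line,a): # subpixel crossing of half level
    l=line; lo,hi=l.min(),l.max(); t=(lo+hi)/2
    i=np.where((l[:-1]-t)*(l[1:]-t)<0)[0]; return [a+k+(t-l[k])/(l[k+1]-l[k]) for k in i]
for r in (30,50,70,85): 
    c=cross(g[r,270:345],270); print('row',r,np.round(c,1), P([[k,r] for k in c]).tolist())
for c in (265,275,285):
    q=cross(g[105:165,c],105); print('col',c,np.round(q,1),P([[c,k] for k in q]).tolist())
for r in (127,133,140):
    q=cross(g[r,215:260],215); print('toe row',r,np.round(q,1),P([[k,r] for k in q]).tolist())
for r in (30,60): 
    q=cross(g[r,340:362],340); print('plate r',r,P([[k,r] for k in q]).tolist())
```

```text
row 30 [290.1 319.7] [[565.7, 338.7], [566.0, 313.4]]
row 50 [290.5 320.1] [[550.0, 338.5], [550.3, 312.9]]
row 70 [291.3 320.3] [[533.9, 337.8], [534.2, 312.4]]
row 85 [291.8 320.4] [[521.6, 337.5], [521.9, 312.1]]
col 265 [118.  147.2] [[493.3, 361.8], [467.6, 362.4]]
col 275 [117.9] [[493.5, 352.8]]
col 285 [117.8] [[493.7, 343.7]]
toe row 127 [233.5] [[485.1, 390.6]]
toe row 133 [234.1] [[479.8, 390.3]]
toe row 140 [234.5] [[473.6, 390.2]]
plate r 30 [[566.3, 287.8], [566.3, 285.4]]
plate r 60 [[542.6, 287.0], [542.7, 284.5]]
```

Run:
```python
from h import *
im=np.load('last_top.npz')['im'];g=cv2.cvtColor(im,cv2.COLOR_BGR2GRAY).astype(float)
P=lambda uv,h=.008: (onplane(uv,h,'top')*1e3).round(1)[:,:2]
def cross(l,a):
    lo,hi=l.min(),l.max(); t=(lo+hi)/2
    i=np.where((l[:-1]-t)*(l[1:]-t)<0)[0]; return [a+k+(t-l[k])/(l[k+1]-l[k]) for k in i]
for r in (215,222,230): c=cross(g[r,174:199],174); print(r,P([[k,r] for k in c]).tolist())
for c in (172,175,178): q=cross(g[235:260,c],235); print(c,P([[c,k] for k in q]).tolist())
for r in (245,247): q=cross(g[r,155:175],155); print(r,P([[k,r] for k in q]).tolist())
for c in (186,187): q=cross(g[195:215,c],195); print(c,P([[c,k] for k in q]).tolist())
z=np.load('last_wrist.npz')
print(proj([.5285,.325,.008],'top'))
# held arm edges in wrist view
g=cv2.cvtColor(z['im'],cv2.COLOR_BGR2GRAY).astype(float)
st()
```

```text
215 [[562.7, 336.9], [562.9, 311.7]]
222 [[544.6, 336.3], [544.8, 311.3]]
230 [[524.0, 335.8], [524.2, 310.8]]
172 [[494.4, 360.6], [469.4, 359.9]]
175 [[494.6, 352.9], [469.7, 352.2]]
178 [[495.1, 345.1], [469.9, 344.4]]
245 [[485.0, 388.6]]
247 [[479.9, 388.4]]
186 [[589.1, 327.0]]
187 [[589.2, 324.5]]
[[186.15667226 228.30102055]]
t 15.00 pos [419.6 314.3 256.8] x [1.   0.01 0.  ] y [ 0.01 -1.   -0.  ] z [ 0.  0. -1.] q [ 0.6  -0.04  1.89  0.    1.29  2.15] F [ 0.7 -0.  -2.8] w 0.28
```

Run:
```python
from h import *
z=np.load('last_wrist.npz');g=cv2.cvtColor(z['im'],cv2.COLOR_BGR2GRAY).astype(float)
Rm=R.from_rotvec(z['rot'])
def T(uv,h): return (Rm.inv().apply(onplane(uv,h,'wrist',z['pos'],z['rot'])-z['pos'])*1e3).round(1)
for r in (160,200,220,240):
    l=np.abs(np.diff(cv2.GaussianBlur(g,(5,5),0)[r])); 
    a=265+np.argmax(l[265:290]); b=345+np.argmax(l[345:370]); print(r,a,b,T([[a+.5,r],[b+.5,r]],.2744)[:, :2].tolist())
for c in (300,330):
    l=np.abs(np.diff(cv2.GaussianBlur(g,(5,5),0)[:,c])); k=125+np.argsort(l[125:160])[-3:]; print(c,k,T([[c,i+.5] for i in k],.2744)[:,:2].tolist())
c=np.load('last_wrist.npz')
print(g[130:150,300].astype(int))
```

```text
160 272 358 [[58.4, -13.5], [58.4, 12.1]]
200 273 357 [[46.4, -13.5], [46.4, 12.1]]
220 274 356 [[40.2, -13.4], [40.2, 12.0]]
240 274 356 [[33.7, -13.5], [33.8, 12.2]]
300 [139 140 141] [[64.3, -5.2], [64.0, -5.2], [63.8, -5.2]]
330 [125 135 134] [[68.3, 3.5], [65.5, 3.5], [65.8, 3.5]]
[22 22 26 28 25 23 28 28 35 41 44 49 58 62 66 65 66 64 68 68]
```

Run:
```python
from h import *
print(go([.5244,.3238,.10],Rdown(-88.4)))
```

```text
shift [104.8  -8.3 156.8] turn [-0.  -0.  -0.9]  rows t=4.5 r=0.1
```

arm_command(targets="30 -2 0 0 0 -1 0.1;70 -5 20 0 0 -1 0.1;105 -8 50 0 0 -1 0.1;105 -8 90 0 0 -1 0.1;105 -8 125 0 0 -1 0.1;105 -8 150 0 0 -1 0.1;105 -8 157 0 0 -1 0.1;105 -8 157 0 0 -1 0.1;105 -8 157 0 0 -1 0.1;105 -8 157 0 0 -1 0.1")

```text
time: 15.83
tool_pos: [0.5265, 0.3248, 0.1027]
tcp_rot: [-3.139, -0.045, -0.007]
wrist_force: [0.1, 0.6, -2.5]
width: 0.283
```

Run:
```python
from h import *
st();print(go([.5244,.3238,.0145],Rdown(-88.4)))
im,d,p,s=grab('scene'); cv2.imwrite('pics/s3.png',im[110:270,320:480].repeat(4,0).repeat(4,1)[:600])
im,d,p,s=grab('wrist'); cv2.imwrite('pics/w8.png',im)
```

```text
t 15.83 pos [526.5 324.8 102.7] x [1.   0.03 0.  ] y [ 0.03 -1.   -0.  ] z [ 0.  0. -1.] q [0.51 0.26 1.85 0.   1.02 2.05] F [ 0.1  0.6 -2.5] w 0.28
shift [-2.5  1.2 88.2] turn [-0.1 -0.3  0. ]  rows t=2.1 r=0.0
```

View pics/s3.png

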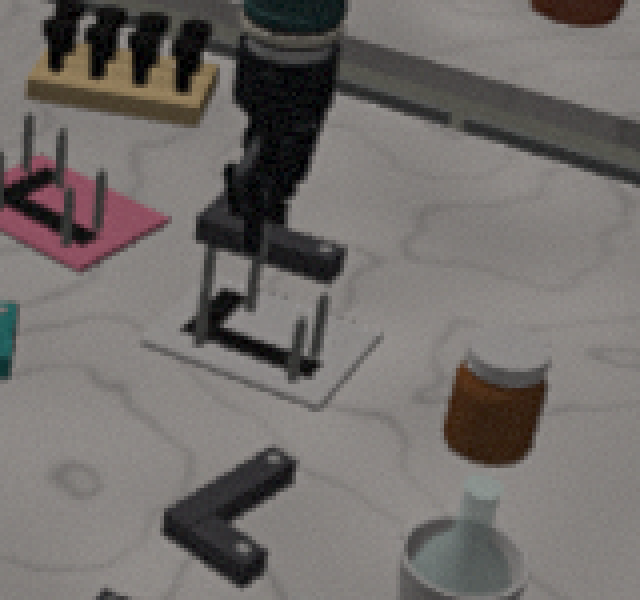

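View pics/w8.png

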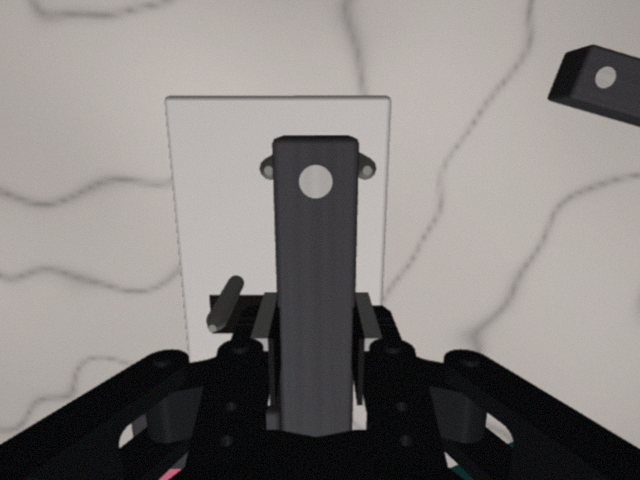

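Run:
```python
from h import *
z=np.load('last_wrist.npz');Rm=R.from_rotvec(z['rot']);st()
print((onplane([[268.5,170],[367,171],[213,324]],.068,'wrist',z['pos'],z['rot'])*1e3).round(1))
h=np.array([482,323.2]);a=np.radians(1.6);x=np.array([np.cos(a),np.sin(a)]);y=np.array([-x[1],x[0]])
m=h+47*x
for p in [(-37,-21),(48,-21),(48,21),(-68,50),(-26,50)]: print(m+p[0]*x+p[1]*y)
```

```text
t 15.93 pos [526.5 324.8 103. ] x [1.   0.03 0.  ] y [ 0.03 -1.   -0.  ] z [ 0.  0. -1.] q [ 0.51  0.26  1.85 -0.    1.02  2.05] F [-0.7  0.2 -2. ] w 0.28
[[576.1 347.1  68. ]
 [576.9 305.2  68. ]
 [503.3 373.4  68. ]]
[492.58245556 302.48740397]
[577.54931534 304.86074326]
[576.37660652 346.84436809]
[459.61210565 372.59415134]
[501.59573048 373.76686017]
```

arm_command(targets="-2 1 10 0 0 0 0.1;-2 1 20 0 0 0 0.1;-2 1 30 0 0 0 0.1;-2 1 40 0 0 0 0.1;-2 1 50 0 0 0 0.1;-2 1 60 0 0 0 0.1;-2 1 70 0 0 0 0.1;-2 1 80 0 0 0 0.1;-2 1 86 0 0 0 0.1;-2 1 86 0 0 0 0.1")

```text
time: 16.77
tool_pos: [0.5224, 0.3224, 0.0145]
tcp_rot: [3.14, 0.045, -0.002]
wrist_force: [-3.3, -2.0, 6.6]
width: 0.283
```

Run:
```python
from h import *
st()
```

```text
t 16.77 pos [522.4 322.4  14.5] x [ 1.    0.03 -0.  ] y [ 0.03 -1.    0.  ] z [-0. -0. -1.] q [ 0.51  0.37  1.91 -0.    0.87  2.05] F [-3.3 -2.   6.6] w 0.28
```

arm_command(targets="0 0 0 0 0 0 0.5;0 0 0 0 0 0 0.5;0 0 0 0 0 0 0.5;0 0 0 0 0 0 0.5;0 0 -30 0 0 0 0.5;0 0 -70 0 0 0 0.5;0 0 -110 0 0 0 0.5;0 0 -150 0 0 0 0.5;0 0 -190 0 0 0 0.5;0 0 -210 0 0 0 0.8")

```text
time: 17.6
tool_pos: [0.5248, 0.3239, 0.2303]
tcp_rot: [-3.137, -0.044, -0.012]
wrist_force: [1.0, 0.3, 0.3]
width: 0.626
```

Run:
```python
from h import *
st();im,d,p,s=grab('wrist'); cv2.imwrite('pics/w9.png',im)
im,d,p,s=grab('top'); cv2.imwrite('pics/t3.png',im); show(larms('top',im,roi=(230,165,390,290)))
print(go([.62,.13,.26],Rdown(0)))
```

```text
t 17.60 pos [524.8 323.9 230.3] x [1.   0.03 0.01] y [ 0.03 -1.   -0.  ] z [ 0.01  0.   -1.  ] q [0.51 0.15 1.74 0.   1.24 2.05] F [1.  0.3 0.3] w 0.63
px [266. 192.] L [118.4  77.6] mid [610.6 136.4] toe [652.5  78.4] yaw 76.8 right False A 3769
px [335. 181.] L [116.5  78.9] mid [665.9 -66.3] toe [607.6 -24.9] yaw -84.4 right False A 3754
shift [ 88.9 196.8 -29.6] turn [  0.2  -0.7 -88.4]  rows t=5.2 r=12.3
```

View pics/w9.png

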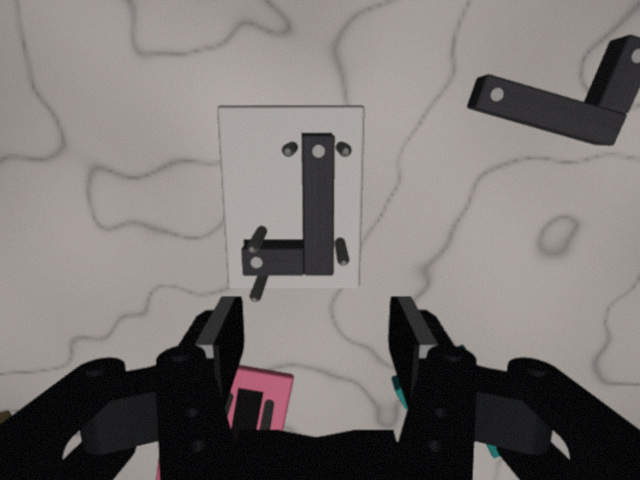

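View pics/t3.png

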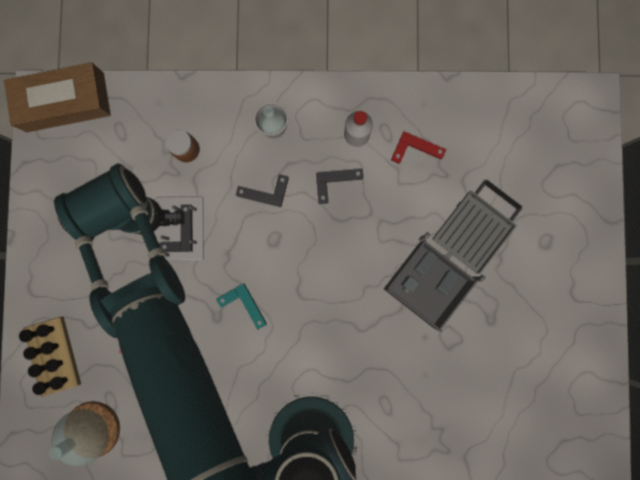

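Run:
```python
from h import *
print(go([.6095,.1315,.1],Rdown(-13.2)))
```

```text
shift [ 76.8 195.9 130.3] turn [  0.1  -0.7 -75.2]  rows t=5.9 r=10.5
```

arm_command(targets="77 196 30 0 0 -75 0.8;77 196 30 0 0 -75 0.8;77 196 30 0 0 -75 0.8;77 196 30 0 0 -75 0.8;77 196 30 0 0 -75 0.8;77 196 80 0 0 -75 0.8;77 196 100 0 0 -75 0.8;77 196 130 0 0 -75 0.8;77 196 130 0 0 -75 0.8;77 196 130 0 0 -75 0.8")

```text
time: 18.53
tool_pos: [0.6012, 0.1276, 0.0882]
tcp_rot: [-2.54, -1.841, 0.013]
wrist_force: [-0.3, 0.9, 0.7]
width: 0.8
```

Run:
```python
from h import *
st();print(go([.6095,.1315,.005],Rdown(-13.2)))
```

```text
t 18.53 pos [601.2 127.6  88.2] x [ 0.31  0.95 -0.  ] y [ 0.95 -0.31 -0.01] z [-0.01 -0.   -1.  ] q [0.17 0.28 1.86 0.   1.01 0.49] F [-0.3  0.9  0.7] w 0.80
shift [ 6.7  7.4 83.1] turn [-0.5  0.2 -4.9]  rows t=2.0 r=0.7
```

arm_command(targets="4 4 0 0 0 -4 0.8;4 4 0 0 0 -4 0.8;4 4 0 0 0 -4 0.8")

```text
time: 18.78
tool_pos: [0.6094, 0.1312, 0.0924]
tcp_rot: [-2.484, -1.921, 0.003]
wrist_force: [0.3, -0.0, 0.1]
width: 0.798
```

Run:
```python
from h import *
st();print(go([.6095,.1315,.005],Rdown(-13.2)))
```

```text
t 18.78 pos [609.4 131.2  92.4] x [ 0.25  0.97 -0.  ] y [ 0.97 -0.25 -0.  ] z [-0. -0. -1.] q [ 0.17  0.29  1.85 -0.    1.01  0.43] F [ 0.3 -0.   0.1] w 0.80
shift [ 0.4  0.2 87.4] turn [-0.1  0.  -1.4]  rows t=2.1 r=0.2
```

arm_command(targets="0 0 35 0 0 -1 0.8;0 0 65 0 0 -1 0.8;0 0 80 0 0 -1 0.8;0 0 87 0 0 -1 0.8;0 0 87 0 0 -1 0.4;0 0 87 0 0 -1 0.1;0 0 87 0 0 -1 0.1;0 0 87 0 0 -1 0.1;0 0 70 0 0 -1 0.1;0 0 40 0 0 -1 0.1", newtons=80)

```text
time: 19.62
tool_pos: [0.6068, 0.1307, 0.0511]
tcp_rot: [-2.464, -1.944, 0.01]
wrist_force: [-1.0, -0.3, -3.0]
width: 0.282
```

Run:
```python
from h import *
st();print(go([.52,.02,.12],Rdown(2)))
```

```text
t 19.62 pos [606.8 130.7  51.1] x [ 0.23  0.97 -0.  ] y [ 0.97 -0.23 -0.01] z [-0.01 -0.   -1.  ] q [ 0.17  0.33  1.87 -0.    0.94  0.41] F [-1.  -0.3 -3. ] w 0.28
shift [-128.1  -59.1  -68.1] turn [ -0.4   0.1 -15.5]  rows t=3.8 r=2.2
```

arm_command(targets="-120 -30 -50 0 0 -8 0.1;-120 -30 -100 0 0 -15 0.1;-120 -30 -150 0 0 -15 0.1;-120 -30 -200 0 0 -15 0.1;-120 -30 -200 0 0 -15 0.1;-120 -30 -200 0 0 -15 0.1;-120 -30 -200 0 0 -15 0.1;-120 -30 -200 0 0 -15 0.1")

```text
time: 20.28
tool_pos: [0.5552, 0.021, 0.2588]
tcp_rot: [2.188, 2.245, 0.01]
wrist_force: [-0.2, 0.3, -2.8]
width: 0.286
```

arm_command(targets="0 0 0 0 7 0 0.1;0 0 0 0 14 0 0.1;0 0 0 0 21 0 0.1;0 0 0 0 28 0 0.1;0 0 0 0 35 0 0.1;0 0 0 0 42 0 0.1;0 0 0 0 49 0 0.1;0 0 0 0 56 0 0.1;0 0 0 0 63 0 0.1;0 0 0 0 70 0 0.1")

```text
time: 21.12
tool_pos: [0.5529, 0.0211, 0.2523]
tcp_rot: [-1.437, -1.472, -1.009]
wrist_force: [0.8, 0.8, -2.5]
width: 0.278
```

Run:
```python
from h import *
st()
```

```text
t 21.12 pos [552.9  21.1 252.3] x [-0.01  0.34  0.94] y [ 1.    0.03 -0.  ] z [-0.02  0.94 -0.34] q [-0.54  0.4   1.85  0.94  1.75 -0.83] F [ 0.8  0.8 -2.5] w 0.28
```

Run:
```python
from h import *
print(go([.55,.0,.1],Rdown(1)))
```

```text
shift [-150.4   -3.1   31.6] turn [ -0.4 -70.3   0.3]  rows t=3.7 r=9.8
```

arm_command(targets="0 0 0 0 -7 0 0.1;0 0 0 0 -14 0 0.1;0 0 0 0 -21 0 0.1;0 0 0 0 -28 0 0.1;0 0 0 0 -35 0 0.1;-40 0 8 0 -42 0 0.1;-80 -1 16 0 -49 0 0.1;-110 -2 24 0 -56 0 0.1;-130 -3 28 0 -63 0 0.1;-150 -3 32 0 -70 0 0.1")

```text
time: 21.95
tool_pos: [0.5488, 0.0004, 0.0991]
tcp_rot: [2.189, 2.25, -0.008]
wrist_force: [-0.8, -0.4, -3.3]
width: 0.282
```

Run:
```python
from h import *
st();print(go([.55,.0,.006],Rdown(1)))
```

```text
t 21.95 pos [5.488e+02 4.000e-01 9.910e+01] x [-0.03  1.   -0.01] y [ 1.    0.03 -0.  ] z [-0.   -0.01 -1.  ] q [-0.04  0.15  2.   -0.01  0.99 -0.07] F [-0.8 -0.4 -3.3] w 0.28
shift [ 0.   1.4 93.1] turn [-0.1  0.3  0.6]  rows t=2.2 r=0.1
```

arm_command(targets="0 0 40 0 0 0 0.1;0 0 70 0 0 0 0.1;0 0 88 0 0 0 0.1;0 0 92 0 0 0 0.1;0 0 92 0 0 0 0.5;0 0 92 0 0 0 0.6;0 0 92 0 0 0 0.6;0 0 70 0 0 0 0.6;0 0 30 0 0 0 0.6;0 0 -10 0 0 0 0.6")

```text
time: 22.78
tool_pos: [0.5474, 0.0005, 0.1092]
tcp_rot: [-2.187, -2.247, 0.008]
wrist_force: [1.4, -0.7, 0.4]
width: 0.604
```

arm_command(targets="0 0 -40 0 0 0 0.7;0 0 -80 0 0 0 0.7;0 0 -90 0 0 0 0.7;0 0 -90 0 0 0 0.7")

```text
time: 23.12
tool_pos: [0.5534, 0.0002, 0.2057]
tcp_rot: [2.187, 2.247, 0.008]
wrist_force: [-0.2, -0.2, -0.3]
width: 0.7
```

Run:
```python
from h import *
st(); im,d,p,s=grab('wrist'); cv2.imwrite('pics/w10.png',im)
for a in larms('wrist',im,s['tool_pos'],s['tcp_rot'],vmax=80,roi=(0,0,640,300),area=(2000,1e9)): show([a])
```

```text
t 23.12 pos [5.534e+02 2.000e-01 2.057e+02] x [-0.03  1.   -0.  ] y [1.   0.03 0.01] z [ 0.01 -0.   -1.  ] q [-0.04  0.05  1.9   0.    1.19 -0.07] F [-0.2 -0.2 -0.3] w 0.70
px [367. 235.] L [143.3 139.2] mid [577.7  -3.7] toe [634.6 -47.2] yaw 93.6 right False A 8499
```

View pics/w10.png

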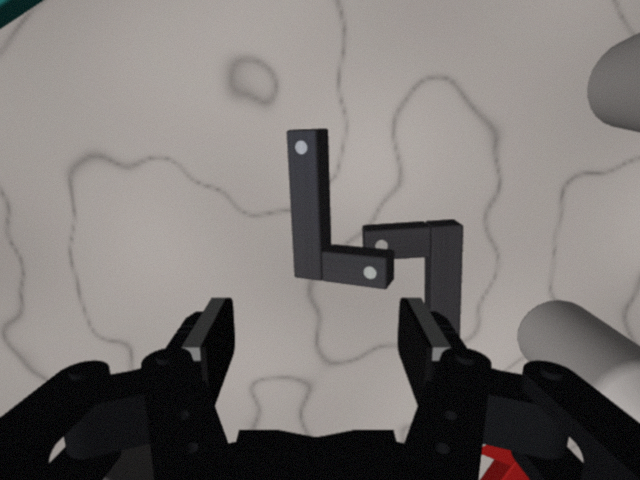

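Run:
```python
from h import *
z=np.load('last_wrist.npz')
w=(onplane([[288.5,130],[316,129.5],[294.5,276.5],[321.5,278],[386,286.5],[393,252]],.024,'wrist',z['pos'],z['rot'])*1e3).round(1)[:,:2];print(w)
a=w[0]-w[2];b=w[1]-w[3];print(np.degrees(np.arctan2(a[1],a[0])),np.linalg.norm(a),np.linalg.norm(b))
im,d,p,s=grab('top');show(larms('top',im,roi=(230,165,390,290)));cv2.imwrite('pics/t4.png',im[150:290,250:450].repeat(4,0).repeat(4,1)[:600,:800])
```

```text
[[532.   65.1]
 [552.7  66.1]
 [538.1 -52.5]
 [560.7 -53.2]
 [615.1 -59.5]
 [618.6 -29.1]]
92.96931381238235 117.75809950912081 119.56793048305218
px [296. 279.] L [198.7  70.3] mid [384.9  39.1] toe [438.4  86.6] yaw -89.4 right True A 7738
px [270. 236.] L [98.5 29.2] mid [509.2  81.4] toe [467.1 139.3] yaw -5.1 right True A 2503
px [315. 204.] L [240.4 237.6] mid [592.4  -6.4] toe [653.4  31.1] yaw 162.6 right False A 31199
```

View pics/t4.png

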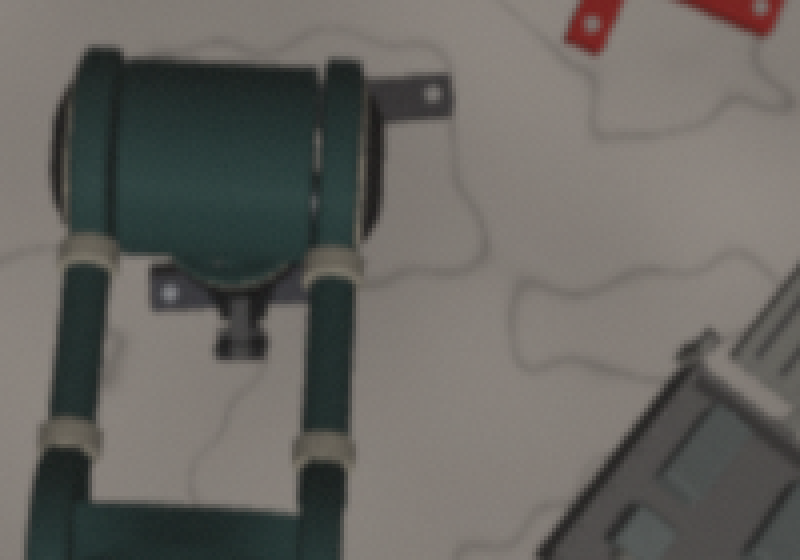

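```bash
cat >> h.py <<'E'
def Rtilt(jaw,phi): return Rdown(jaw)*R.from_euler('y',phi,degrees=True)
E
python3 - <<'E'
from h import *
r=Rtilt(3,-35); t=r.as_matrix()[:,2]; T=np.array([.5464,.0406,.008]); print(t)
print(go(T-.12*t,r)); print(T-.12*t)
E
```

```text
[ 0.03001867 -0.57279037 -0.81915204]
shift [109.1  -4.   94.1] turn [ -0.5 -35.   -1.4]  rows t=3.5 r=4.9
[0.54279776 0.10933484 0.10629825]
```

arm_command(targets="40 -1 0 0 -7 0 0.6;80 -2 10 0 -14 0 0.6;109 -4 20 0 -21 -1 0.6;109 -4 50 0 -28 -1 0.6;109 -4 80 0 -35 -1 0.6;109 -4 94 0 -35 -1 0.6;109 -4 94 0 -35 -1 0.6;109 -4 94 0 -35 -1 0.6")

```text
time: 23.88
tool_pos: [0.5416, 0.1079, 0.1052]
tcp_rot: [1.826, 1.915, -0.589]
wrist_force: [1.5, 0.1, 1.2]
width: 0.599
```

Run:
```python
from h import *
r=Rtilt(3,-35); t=r.as_matrix()[:,2]; T=np.array([.5464,.0406,.008]); st()
print(go(T,r)); im,d,p,s=grab('wrist'); cv2.imwrite('pics/w11.png',im)
```

```text
t 23.88 pos [541.6 107.9 105.2] x [-0.04  0.82 -0.57] y [ 1.    0.04 -0.01] z [ 0.02 -0.57 -0.82] q [ 0.48  0.34  1.89 -0.57  1.27  0.71] F [1.5 0.1 1.2] w 0.60
shift [  0.7   3.  118.3] turn [-0.8  0.1 -0. ]  rows t=2.8 r=0.1
```

View pics/w11.png

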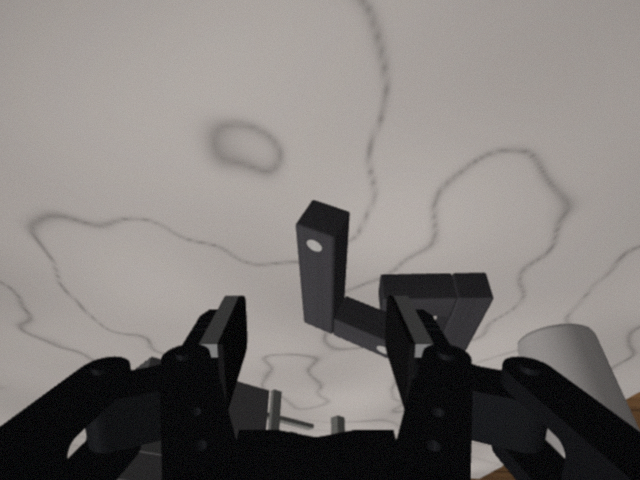

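arm_command(targets="1 3 35 0 0 0 0.6;1 3 70 0 0 0 0.6;1 3 100 0 0 0 0.6;1 3 117 0 0 0 0.6;1 3 117 0 0 0 0.6;1 3 117 0 0 0 0.3;1 3 117 0 0 0 0.1;1 3 117 0 0 0 0.1;1 3 117 0 0 0 0.1;1 3 117 0 0 0 0.1", newtons=110)

```text
time: 24.77
tool_pos: [0.5513, 0.0432, 0.0163]
tcp_rot: [1.828, 1.905, -0.578]
wrist_force: [-3.3, -1.3, 10.3]
width: 0.293
```

Run:
```python
from h import *
st()
s=bot.read_state()
# stand goal
print(go([.50,.02,.25],Rtilt(3,-35)))
```

```text
t 24.77 pos [551.3  43.2  16.3] x [-0.03  0.82 -0.58] y [1.   0.04 0.  ] z [ 0.02 -0.57 -0.82] q [ 0.38  0.43  1.97 -0.66  1.08  0.76] F [-3.3 -1.3 10.3] w 0.29
shift [-151.6  -52.2 -179.1] turn [-0.3  0.1 -0.5]  rows t=5.8 r=0.1
```

arm_command(targets="-10 -10 -14 0 0 0 0.1;-30 -20 -40 0 0 0 0.1;-60 -30 -70 0 0 0 0.1;-90 -40 -110 0 0 0 0.1;-120 -50 -150 0 0 0 0.1;-150 -52 -180 0 0 0 0.1;-150 -52 -180 0 0 0 0.1;-150 -52 -180 0 0 0 0.1")

```text
time: 25.43
tool_pos: [0.5027, 0.0227, 0.2538]
tcp_rot: [1.829, 1.906, -0.561]
wrist_force: [0.4, 0.3, -2.4]
width: 0.288
```

Run:
```python
from h import *
st(); im,d,p,s=grab('scene'); cv2.imwrite('pics/s4.png',im[80:320,200:440].repeat(2,0).repeat(2,1))
```

```text
t 25.43 pos [502.7  22.7 253.8] x [-0.03  0.82 -0.57] y [1.   0.04 0.01] z [ 0.03 -0.57 -0.82] q [ 0.38  0.03  1.94 -0.58  1.41  0.5 ] F [ 0.4  0.3 -2.4] w 0.29
```

View pics/s4.png

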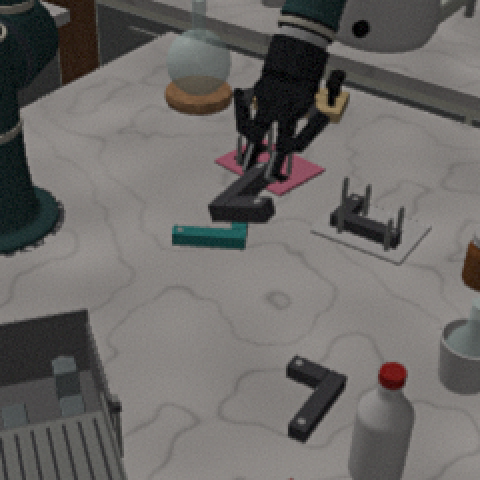

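Run:
```python
from h import *
print(go([.52,.17,.26],Rtilt(3,30)))
```

```text
shift [114.7  25.1 -91.4] turn [ 0.3 64.7 -0.5]  rows t=3.6 r=9.0
```

arm_command(targets="115 25 -91 0 7 0 0.1;115 25 -91 0 14 0 0.1;115 25 -91 0 21 0 0.1;115 25 -91 0 28 0 0.1;115 25 -91 0 35 0 0.1;115 25 -91 0 42 0 0.1;115 25 -91 0 49 0 0.1;115 25 -91 0 56 0 0.1;115 25 -91 0 63 0 0.1;115 25 -91 0 65 0 0.1")

```text
time: 26.32
tool_pos: [0.5166, 0.1666, 0.2503]
tcp_rot: [-1.881, -1.953, -0.498]
wrist_force: [-0.0, -0.8, -3.0]
width: 0.288
```

Run:
```python
from h import *
st(); print(go([.52,.17,.15],Rtilt(3,80)));im,d,p,s=grab('scene'); cv2.imwrite('pics/s5.png',im[80:320,200:440].repeat(2,0).repeat(2,1))
```

```text
t 26.32 pos [516.6 166.6 250.3] x [-0.03  0.86  0.5 ] y [ 1.    0.04 -0.01] z [-0.03  0.5  -0.86] q [-0.06  0.    1.95  0.55  1.3  -0.28] F [-0.  -0.8 -3. ] w 0.29
shift [-47.7   4.5  88.3] turn [ 0.3 49.8 -0.9]  rows t=2.4 r=7.0
```

View pics/s5.png

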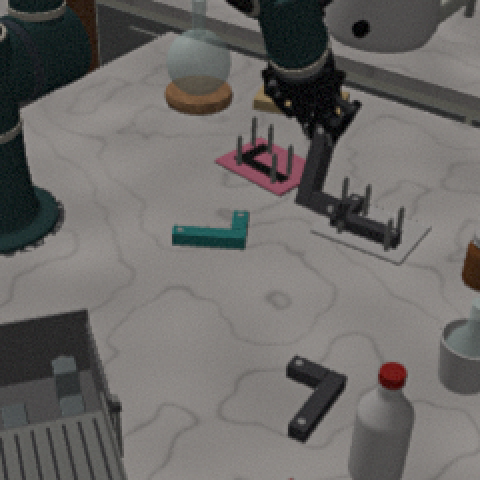

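arm_command(targets="0 0 0 0 7 0 0.1;-8 0 15 0 14 0 0.1;-16 1 30 0 21 0 0.1;-24 2 45 0 28 0 0.1;-32 3 60 0 35 0 0.1;-40 4 74 0 42 0 0.1;-48 4 88 0 49 0 0.1;-48 4 88 0 50 0 0.1;-48 4 88 0 50 0 0.1;-48 4 88 0 50 0 0.1")

```text
time: 27.2
tool_pos: [0.5214, 0.1716, 0.1538]
tcp_rot: [-1.304, -1.358, -1.085]
wrist_force: [1.6, -0.3, -1.5]
width: 0.296
```

Run:
```python
from h import *
st(); print(go([.52,.17,.092],Rtilt(3,80)));im,d,p,s=grab('scene'); cv2.imwrite('pics/s6.png',im[80:320,200:440].repeat(2,0).repeat(2,1))
```

```text
t 27.20 pos [521.4 171.6 153.8] x [-0.    0.18  0.98] y [ 1.    0.04 -0.01] z [-0.05  0.98 -0.18] q [-0.35  0.53  2.04  1.14  1.63 -1.05] F [ 1.6 -0.3 -1.5] w 0.30
shift [-61.1  -1.1   9.3] turn [ 0.4  0.1 -0.4]  rows t=1.5 r=0.1
```

View pics/s6.png

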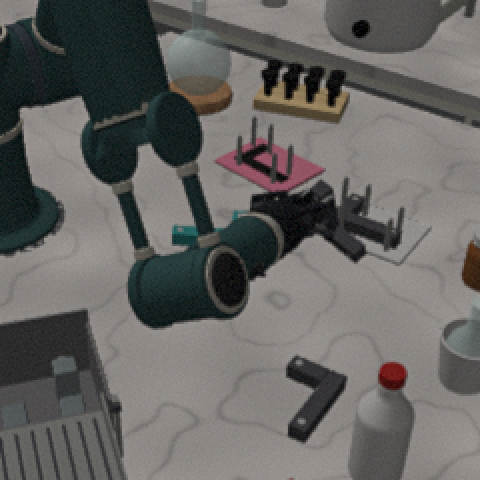

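arm_command(targets="-15 0 2 0 0 0 0.1;-30 0 5 0 0 0 0.1;-40 0 7 0 0 0 0.1;-50 0 8 0 0 0 0.1;-57 0 9 0 0 0 0.1;-57 0 9 0 0 0 0.1")

```text
time: 27.75
tool_pos: [0.5212, 0.1703, 0.099]
tcp_rot: [-1.297, -1.356, -1.092]
wrist_force: [-2.1, -1.1, 6.3]
width: 0.291
```

Run:
```python
from h import *
st(); im,d,p,s=grab('scene'); cv2.imwrite('pics/s7.png',im[120:280,270:430].repeat(4,0).repeat(4,1)[:600])
```

```text
t 27.75 pos [521.2 170.3  99. ] x [-0.01  0.17  0.99] y [ 1.    0.05 -0.  ] z [-0.04  0.98 -0.17] q [-0.35  0.64  2.03  1.14  1.6  -1.14] F [-2.1 -1.1  6.3] w 0.29
```

View pics/s7.png

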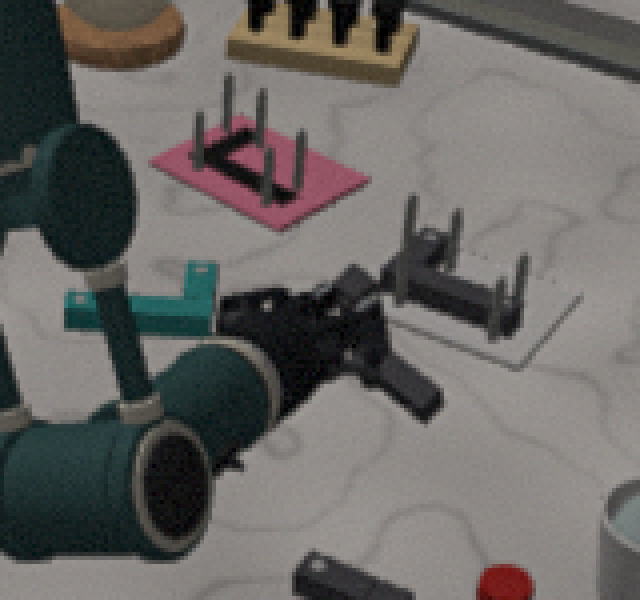

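arm_command(targets="0 0 0 0 0 0 0.6;0 0 0 0 0 0 0.6;25 0 -10 0 0 0 0.6;65 0 -10 0 0 0 0.6;105 0 -10 0 0 0 0.6;140 0 -10 0 0 0 0.6;140 0 -10 0 0 0 0.6;140 0 -10 0 0 0 0.6")

```text
time: 28.47
tool_pos: [0.5217, 0.1846, 0.2378]
tcp_rot: [-1.302, -1.362, -1.091]
wrist_force: [-1.1, 0.3, -0.9]
width: 0.595
```

Run:
```python
from h import *
st(); im,d,p,s=grab('scene'); cv2.imwrite('pics/s8.png',im[120:280,270:430].repeat(4,0).repeat(4,1)[:600])
```

```text
t 28.47 pos [521.7 184.6 237.8] x [-0.01  0.18  0.98] y [1.   0.04 0.  ] z [-0.04  0.98 -0.18] q [-0.33  0.38  2.05  1.17  1.67 -0.91] F [-1.1  0.3 -0.9] w 0.60
```

View pics/s8.png

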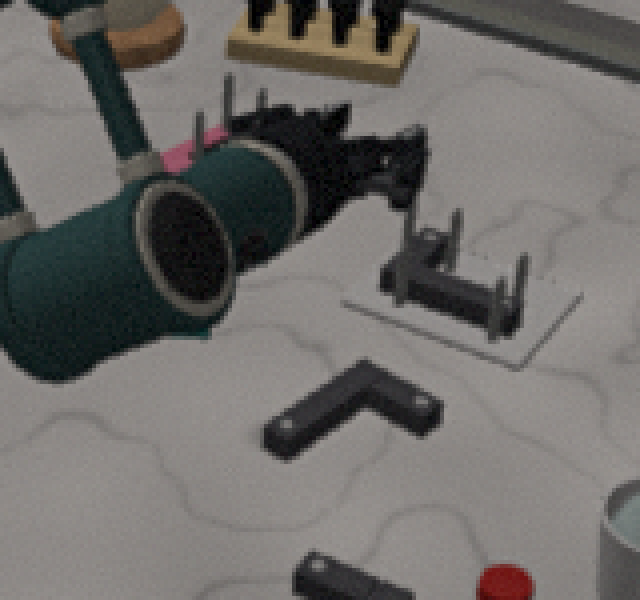

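Run:
```python
from h import *
print(go([.53,.1,.22],Rdown(0)))
```

```text
shift [-30.7   5.2 -80.8] turn [ -1.9 -79.9   2. ]  rows t=2.1 r=11.2
```

arm_command(targets="0 0 -10 0 -7 0 0.6;0 0 -20 0 -14 0 0.6;0 0 -40 0 -21 0 0.6;-10 0 -60 0 -28 0 0.6;-20 2 -80 0 -35 0 0.6;-30 5 -80 0 -42 1 0.6;-30 5 -80 0 -49 1 0.6;-30 5 -80 -1 -56 1 0.6;-30 5 -80 -2 -63 2 0.6;-30 5 -80 -2 -70 2 0.6")

```text
time: 29.35
tool_pos: [0.5295, 0.0999, 0.2189]
tcp_rot: [-2.137, -2.126, -0.175]
wrist_force: [-1.2, 0.1, 0.5]
width: 0.601
```

arm_command(targets="0 0 0 0 -7 0 0.6;0 0 0 0 -10 0 0.6;0 0 0 0 -10 0 0.6;0 0 0 0 -10 0 0.6")

```text
time: 29.68
tool_pos: [0.5286, 0.1017, 0.2176]
tcp_rot: [-2.217, -2.217, 0.01]
wrist_force: [0.1, 0.3, 0.9]
width: 0.598
```

Run:
```python
from h import *
st(); im,d,p,s=grab('wrist'); cv2.imwrite('pics/w12.png',im)
for a in larms('wrist',im,s['tool_pos'],s['tcp_rot'],vmax=80,roi=(0,0,640,300),area=(2000,1e9)): show([a])
```

```text
t 29.68 pos [528.6 101.7 217.6] x [0. 1. 0.] y [ 1.   -0.   -0.01] z [-0.01  0.   -1.  ] q [0.14 0.02 1.91 0.   1.22 0.14] F [0.1 0.3 0.9] w 0.60
px [328. 146.] L [118.4  78.6] mid [519.4 142. ] toe [579.8 180.4] yaw -98.6 right True A 4163
```

View pics/w12.png

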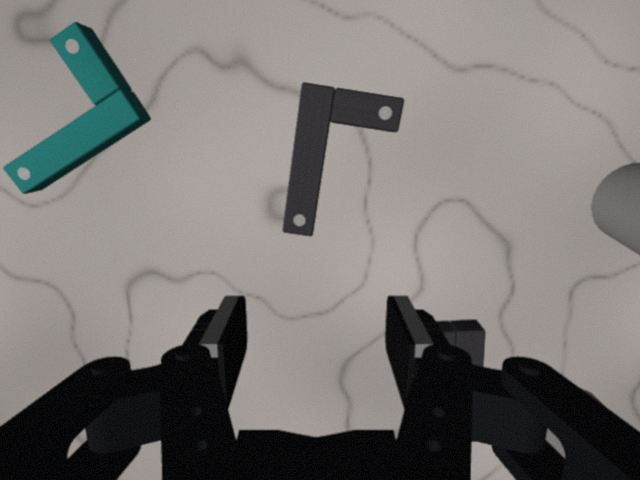

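Run:
```python
from h import *
print(go([.5201,.1469,.005],Rdown(-8.6)))
```

```text
shift [ 46.   -6.8 212.8] turn [-0.5  0.   8.5]  rows t=5.2 r=1.2
```

arm_command(targets="40 -6 20 0 0 7 0.7;46 -7 60 0 0 9 0.7;46 -7 100 0 0 9 0.7;46 -7 140 0 0 9 0.7;46 -7 175 0 0 9 0.7;46 -7 200 0 0 9 0.7;46 -7 212 0 0 9 0.7;46 -7 212 0 0 9 0.7;46 -7 212 0 0 9 0.4;46 -7 212 0 0 9 0.1", newtons=80)

```text
time: 30.57
tool_pos: [0.5235, 0.1466, 0.0093]
tcp_rot: [-2.392, -2.034, 0.002]
wrist_force: [0.5, 0.5, 0.4]
width: 0.429
```

arm_command(targets="0 0 0 0 0 0 0.1;0 0 0 0 0 0 0.1;0 0 0 0 0 0 0.1")

```text
time: 30.82
tool_pos: [0.5238, 0.1471, 0.0102]
tcp_rot: [-2.391, -2.037, 0.0]
wrist_force: [-0.1, -2.9, 7.1]
width: 0.279
```

Run:
```python
from h import *
st(); print(go([.529,.324,.25],Rdown(91.6)))
```

```text
t 30.82 pos [523.8 147.1  10.2] x [0.16 0.99 0.  ] y [ 0.99 -0.16 -0.  ] z [-0.  0. -1.] q [0.23 0.26 2.06 0.   0.82 0.39] F [-0.1 -2.9  7.1] w 0.28
shift [ 175.5  -23.2 -239.7] turn [  -0.    -0.  -100.8]  rows t=7.1 r=14.1
```

arm_command(targets="0 0 -40 0 0 0 0.1;0 0 -80 0 0 -7 0.1;20 0 -120 0 0 -14 0.1;50 -5 -160 0 0 -21 0.1;80 -10 -200 0 0 -28 0.1;110 -15 -235 0 0 -35 0.1;140 -20 -240 0 0 -42 0.1;175 -23 -240 0 0 -49 0.1;175 -23 -240 0 0 -56 0.1;175 -23 -240 0 0 -63 0.1")

```text
time: 31.65
tool_pos: [0.5279, 0.3266, 0.2492]
tcp_rot: [-0.959, -2.988, -0.001]
wrist_force: [-0.4, -0.3, -3.2]
width: 0.282
```

Run:
```python
from h import *
st(); print(go([.5232,.3237,.15],Rdown(91.6)))
```

```text
t 31.65 pos [527.9 326.6 249.2] x [-0.81  0.58  0.  ] y [ 0.58  0.81 -0.  ] z [-0.  0. -1.] q [ 0.51  0.15  1.7   0.    1.29 -0.44] F [-0.4 -0.3 -3.2] w 0.28
shift [ 1.9 -5.1 99.2] turn [  0.1  -0.2 -37.2]  rows t=2.4 r=5.2
```

arm_command(targets="2 -5 0 0 0 -37 0.1;2 -5 0 0 0 -37 0.1;2 -5 0 0 0 -37 0.1;2 -5 30 0 0 -37 0.1;2 -5 60 0 0 -37 0.1;2 -5 90 0 0 -37 0.1;2 -5 115 0 0 -37 0.1;2 -5 115 0 0 -37 0.1;2 -5 115 0 0 -37 0.1;2 -5 115 0 0 -37 0.1")

```text
time: 32.48
tool_pos: [0.5238, 0.321, 0.1344]
tcp_rot: [0.023, -3.139, -0.001]
wrist_force: [1.0, 0.3, -1.2]
width: 0.281
```

Run:
```python
from h import *
st(); print(go([.5232,.3237,.0425],Rdown(91.6)));im,d,p,s=grab('wrist'); cv2.imwrite('pics/w13.png',im)
im,d,p,s=grab('scene'); cv2.imwrite('pics/s9.png',im[110:270,320:480].repeat(4,0).repeat(4,1)[:600])
```

```text
t 32.48 pos [523.8 321.  134.4] x [-1.   -0.01  0.  ] y [-0.01  1.    0.  ] z [-0.  0. -1.] q [ 0.51  0.23  1.83  0.    1.08 -1.08] F [ 1.   0.3 -1.2] w 0.28
shift [ 0.3  2.6 91.9] turn [ 0.1 -0.2 -0.8]  rows t=2.2 r=0.1
```

View pics/w13.png

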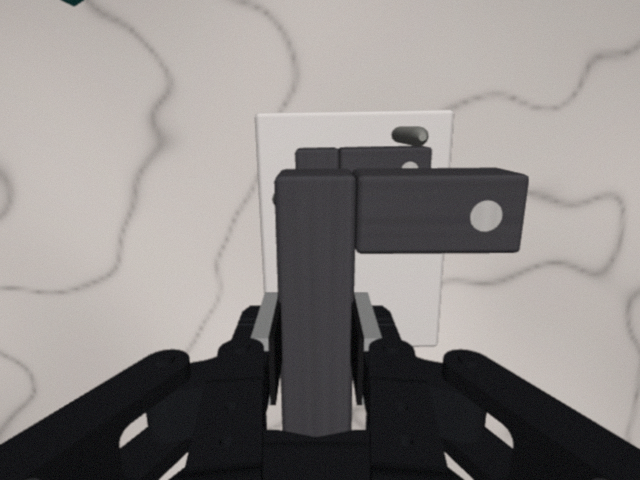

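View pics/s9.png

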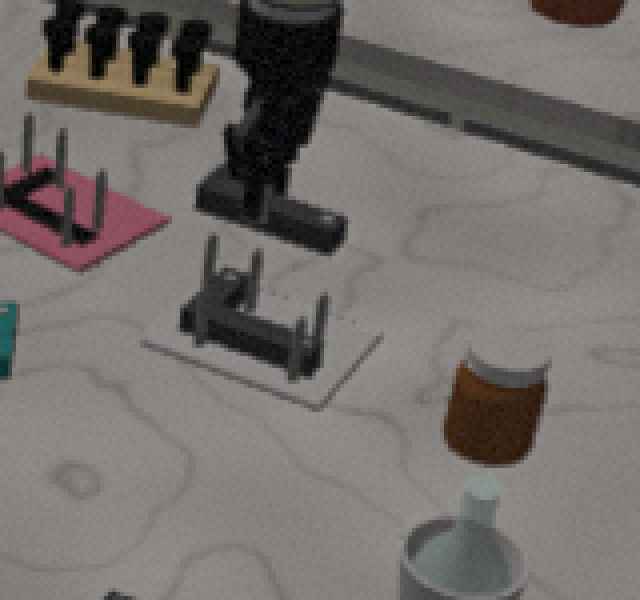

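Run:
```python
from h import *
z=np.load('last_wrist.npz');Rm=R.from_rotvec(z['rot']);g=cv2.cvtColor(z['im'],cv2.COLOR_BGR2GRAY)
print(g[160:190,310])
print(g[230,265:290],g[230,345:362])
for h in(.1482,.152): print((Rm.inv().apply(onplane([[310,171],[310,180],[278.5,230],[354,230],[438,250],[440,172]],h,'wrist',z['pos'],z['rot'])-z['pos'])*1e3).round(1))
```

```text
[64 65 65 62 65 64 67 61 62 54 48 45 53 53 52 53 67 72 71 69 68 64 65 64
 69 70 65 64 68 65]
[198 198 198 197 200 195 195 199 199 193 148  83  54  51  51  62  64  63
  63  62  64  61  67  69  62] [66 65 65 70 67 64 58 59 53 43 29 31 44 51 55 58 63]
[[ 55.4  -1.2 -13.7]
 [ 52.6  -1.2 -13.7]
 [ 36.7 -11.3 -13.7]
 [ 36.7  12.9 -13.7]
 [ 30.   40.3 -13.7]
 [ 55.1  38.9 -13.6]]
[[ 55.8  -1.1 -17.5]
 [ 53.1  -1.1 -17.5]
 [ 37.6 -11.  -17.5]
 [ 37.6  12.5 -17.5]
 [ 31.1  39.1 -17.5]
 [ 55.5  37.8 -17.4]]
```

arm_command(targets="1 3 10 0 0 -1 0.1;1 3 20 0 0 -1 0.1;1 3 30 0 0 -1 0.1;1 3 40 0 0 -1 0.1;1 3 50 0 0 -1 0.1;1 3 60 0 0 -1 0.1;1 3 70 0 0 -1 0.1;1 3 80 0 0 -1 0.1;1 3 88 0 0 -1 0.1;1 3 88 0 0 -1 0.1")

```text
time: 33.42
tool_pos: [0.5212, 0.3233, 0.0433]
tcp_rot: [0.05, -3.135, 0.001]
wrist_force: [-0.7, -1.0, -2.1]
width: 0.279
```

Run:
```python
from h import *
st()
```

```text
t 33.42 pos [521.2 323.3  43.3] x [-1.   -0.03  0.01] y [-0.03  1.   -0.  ] z [-0.01 -0.   -1.  ] q [ 0.51  0.33  1.89  0.    0.92 -1.09] F [-0.7 -1.  -2.1] w 0.28
```

arm_command(targets="0 0 1 0 0 0 0.2;0 0 1 0 0 0 0.5;0 0 1 0 0 0 0.5;0 0 1 0 0 0 0.5;0 0 -30 0 0 0 0.5;0 0 -70 0 0 0 0.5;0 0 -110 0 0 0 0.5;0 0 -150 0 0 0 0.5;0 0 -170 0 0 0 0.6;0 0 -170 0 0 0 0.6")

```text
time: 34.25
tool_pos: [0.5261, 0.3257, 0.2233]
tcp_rot: [-0.05, 3.134, 0.01]
wrist_force: [0.4, 0.5, 0.9]
width: 0.602
```

Run:
```python
from h import *
st();im,d,p,s=grab('wrist'); cv2.imwrite('pics/w14.png',im)
im,d,p,s=grab('scene'); cv2.imwrite('pics/s10.png',im[110:270,320:480].repeat(4,0).repeat(4,1)[:600])
im,d,p,s=grab('top');show(larms('top',im,roi=(290,150,390,290)))
```

```text
t 34.25 pos [526.1 325.7 223.3] x [-1.   -0.03 -0.01] y [-0.03  1.    0.01] z [ 0.01  0.01 -1.  ] q [ 0.51  0.16  1.75  0.    1.23 -1.09] F [0.4 0.5 0.9] w 0.60
px [335. 180.] L [116.   79.1] mid [668.5 -66.7] toe [612.  -22.8] yaw -86.9 right False A 3802
```

View pics/w14.png

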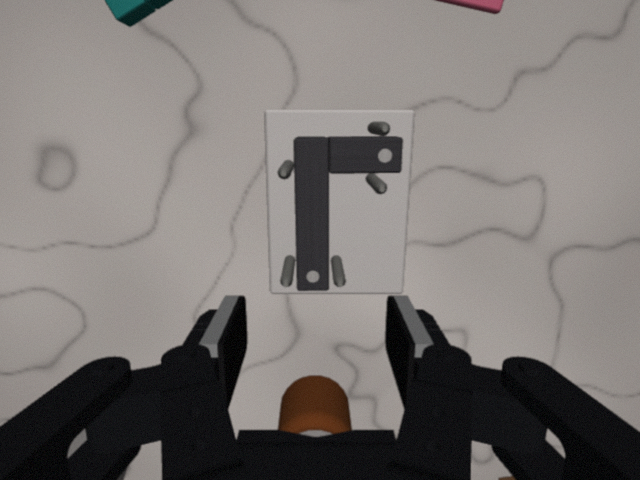

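View pics/s10.png

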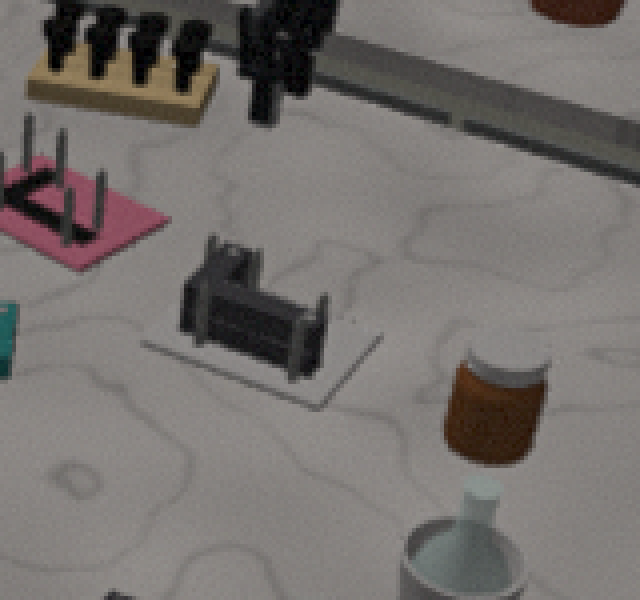

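Run:
```python
from h import *
print(go([.668,-.0617,.2],Rdown(3.1)))
```

```text
shift [-133.7 -389.4   13.9] turn [-0.2 -0.2 88.7]  rows t=9.9 r=12.4
```

arm_command(targets="-134 -389 0 0 0 89 0.7;-134 -389 0 0 0 89 0.7;-134 -389 0 0 0 89 0.7;-134 -389 0 0 0 89 0.7;-134 -389 0 0 0 89 0.7;-134 -389 0 0 0 89 0.7;-134 -389 0 0 0 89 0.7;-134 -389 0 0 0 89 0.7;-134 -389 0 0 0 89 0.7;-134 -389 0 0 0 89 0.7")

```text
time: 35.23
tool_pos: [0.6675, -0.0636, 0.2107]
tcp_rot: [-1.801, -2.564, 0.009]
wrist_force: [0.1, 1.0, 0.6]
width: 0.703
```

Run:
```python
from h import *
st();print(go([.668,-.0617,.2],Rdown(3.1)))
```

```text
t 35.23 pos [667.5 -63.6 210.7] x [-0.34  0.94  0.  ] y [ 0.94  0.34 -0.01] z [-0.01 -0.   -1.  ] q [-0.13  0.27  1.63 -0.    1.25 -0.48] F [0.1 1.  0.6] w 0.70
shift [ 1.6  1.2 10.7] turn [-0.6 -0.1 16.7]  rows t=0.3 r=2.3
```

arm_command(targets="2 1 0 0 0 17 0.7;2 1 0 0 0 17 0.7;2 1 0 0 0 17 0.7;2 1 0 0 0 17 0.7;2 1 0 0 0 17 0.7")

```text
time: 35.65
tool_pos: [0.6676, -0.0588, 0.2113]
tcp_rot: [-2.152, -2.28, 0.01]
wrist_force: [0.5, -0.0, -0.6]
width: 0.702
```

Run:
```python
from h import *
st(); im,d,p,s=grab('wrist'); cv2.imwrite('pics/w15.png',im)
o=larms('wrist',im,s['tool_pos'],s['tcp_rot'],vmax=80,roi=(0,0,640,300),area=(2000,1e9));show(o)
for a in o:
  g=a['mid']-.005*a['x']; print(go([g[0],g[1],.006],Rdown(a['yaw']+90)))
```

```text
t 35.65 pos [667.6 -58.8 211.3] x [-0.06  1.    0.  ] y [ 1.    0.06 -0.01] z [-0.01  0.   -1.  ] q [-0.12  0.27  1.63 -0.    1.25 -0.18] F [ 0.5 -0.  -0.6] w 0.70
px [301. 202.] L [119.3  78.6] mid [668.9 -64.6] toe [612.2 -21. ] yaw -86.5 right False A 4203
shift [ -1.1   2.5 205.9] turn [-0.5 -0.  -0.1]  rows t=4.9 r=0.1
```

View pics/w15.png

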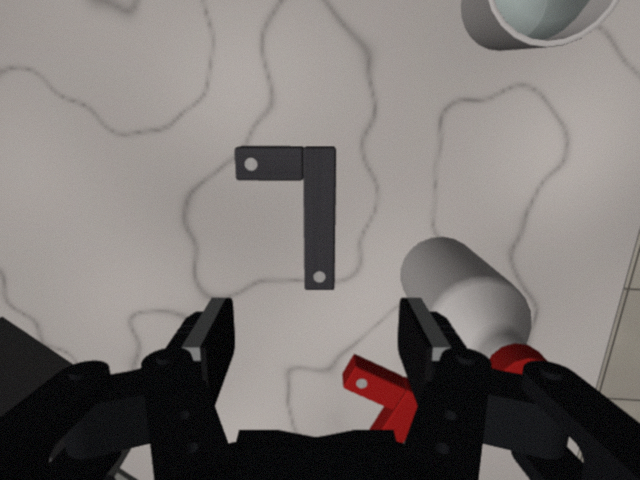

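arm_command(targets="-1 2 40 0 0 0 0.5;-1 2 80 0 0 0 0.5;-1 2 120 0 0 0 0.5;-1 2 155 0 0 0 0.5;-1 2 185 0 0 0 0.5;-1 2 204 0 0 0 0.5;-1 2 204 0 0 0 0.5;-1 2 204 0 0 0 0.1;-1 2 204 0 0 0 0.1;-1 2 204 0 0 0 0.1", newtons=80)

```text
time: 36.53
tool_pos: [0.6716, -0.0599, 0.0121]
tcp_rot: [-2.157, -2.283, 0.003]
wrist_force: [-0.4, 0.3, -3.3]
width: 0.282
```

Run:
```python
from h import *
st();print(go([.52,.02,.2],Rdown(138)))
```

```text
t 36.53 pos [671.6 -59.9  12.1] x [-0.06  1.   -0.  ] y [ 1.    0.06 -0.  ] z [-0. -0. -1.] q [-0.13  0.46  1.77 -0.    0.91 -0.18] F [-0.4  0.3 -3.3] w 0.28
shift [  88.2 -147.1 -187.7] turn [-1.000e-01 -1.000e-01 -1.347e+02]  rows t=6.1 r=18.8
```

arm_command(targets="0 0 -40 0 0 0 0.1;0 -20 -80 0 0 -7 0.1;10 -50 -120 0 0 -14 0.1;30 -80 -160 0 0 -21 0.1;50 -110 -188 0 0 -28 0.1;88 -147 -188 0 0 -35 0.1;88 -147 -188 0 0 -42 0.1;88 -147 -188 0 0 -49 0.1;88 -147 -188 0 0 -56 0.1;88 -147 -188 0 0 -63 0.1")

```text
time: 37.37
tool_pos: [0.5195, 0.0204, 0.2015]
tcp_rot: [0.636, 3.076, -0.001]
wrist_force: [0.7, -0.6, -2.1]
width: 0.285
```

Run:
```python
from h import *
st();print(go([.52,.02,.1],Rdown(138)))
```

```text
t 37.37 pos [519.5  20.4 201.5] x [-0.92  0.4  -0.  ] y [ 0.4   0.92 -0.  ] z [-0. -0. -1.] q [-0.01 -0.01  1.97 -0.    1.18 -1.17] F [ 0.7 -0.6 -2.1] w 0.29
shift [-7.000e-01 -1.000e-01  1.015e+02] turn [ -0.   -0.  -71.4]  rows t=2.4 r=10.0
```

arm_command(targets="0 0 0 0 0 -7 0.1;0 0 0 0 0 -14 0.1;0 0 0 0 0 -21 0.1;0 0 20 0 0 -28 0.1;0 0 40 0 0 -35 0.1;0 0 60 0 0 -42 0.1;0 0 80 0 0 -49 0.1;0 0 100 0 0 -56 0.1;0 0 100 0 0 -63 0.1;0 0 100 0 0 -70 0.1")

```text
time: 38.2
tool_pos: [0.5179, 0.0198, 0.0986]
tcp_rot: [1.24, -2.881, -0.003]
wrist_force: [-0.1, -1.1, -1.2]
width: 0.28
```

arm_command(targets="0 0 40 0 0 0 0.1;0 0 70 0 0 0 0.1;0 0 87 0 0 0 0.1;0 0 90 0 0 0 0.1;0 0 90 0 0 0 0.5;0 0 90 0 0 0 0.6;0 0 90 0 0 0 0.6;0 0 60 0 0 0 0.6;0 0 20 0 0 0 0.6;0 0 -20 0 0 0 0.6")

```text
time: 39.03
tool_pos: [0.518, 0.0198, 0.1199]
tcp_rot: [1.231, -2.884, -0.003]
wrist_force: [0.4, 0.6, 1.1]
width: 0.601
```

Run:
```python
from h import *
st();print(go([.55,.05,.21],Rdown(-40)))
```

```text
t 39.03 pos [518.   19.8 119.9] x [-0.69 -0.72  0.  ] y [-0.72  0.69  0.  ] z [-0.01 -0.   -1.  ] q [-0.01  0.07  2.04 -0.    1.03 -2.39] F [0.4 0.6 1.1] w 0.60
shift [-43.5  -1.9 -90.3] turn [ -0.4  -0.4 176.2]  rows t=2.4 r=24.6
```

arm_command(targets="0 0 -40 0 0 7 0.6;0 0 -80 0 0 14 0.6;0 0 -90 0 0 21 0.6;0 0 -90 0 0 28 0.6;0 0 -90 0 0 35 0.6;0 0 -90 0 0 42 0.6;0 0 -90 0 0 49 0.6;0 0 -90 0 0 56 0.6;0 0 -90 0 0 63 0.6;0 0 -90 0 0 70 0.6")

```text
time: 39.87
tool_pos: [0.5197, 0.0199, 0.2101]
tcp_rot: [-0.656, -3.07, 0.001]
wrist_force: [0.0, 0.2, 0.5]
width: 0.603
```

arm_command(targets="0 0 0 0 0 7 0.6;0 0 0 0 0 14 0.6;0 0 0 0 0 21 0.6;0 0 0 0 0 28 0.6;0 0 0 0 0 35 0.6;0 0 0 0 0 42 0.6;0 0 0 0 0 49 0.6;0 0 0 0 0 56 0.6;0 0 0 0 0 63 0.6;0 0 0 0 0 70 0.6")

```text
time: 40.7
tool_pos: [0.5197, 0.0199, 0.2101]
tcp_rot: [-2.299, -2.139, 0.003]
wrist_force: [-0.0, -0.3, -0.2]
width: 0.6
```

arm_command(targets="0 0 0 0 0 7 0.6;0 0 0 0 0 14 0.6;0 0 0 0 0 21 0.6;0 0 0 0 0 28 0.6;0 0 0 0 0 36 0.6;0 0 0 0 0 36 0.6;0 0 0 0 0 36 0.6")

```text
time: 41.28
tool_pos: [0.5196, 0.0198, 0.2098]
tcp_rot: [-2.842, -1.336, 0.005]
wrist_force: [-1.1, -0.4, 0.6]
width: 0.602
```

Run:
```python
from h import *
st(); im,d,p,s=grab('wrist'); cv2.imwrite('pics/w16.png',im)
o=larms('wrist',im,s['tool_pos'],s['tcp_rot'],vmax=80,roi=(0,0,640,300),area=(2000,1e9));show(o)
for a in o:
  if abs(a['L'][0]-119)>5: continue
  j=a['yaw']-90; r=Rtilt(j,-35);t=r.as_matrix()[:,2];g=a['heel']+.08*a['x'];T=np.array([g[0],g[1],.012]); print(repr(T),j); print(T-.12*t,go(T-.12*t,r))
```

```text
t 41.28 pos [519.6  19.8 209.8] x [ 0.64  0.77 -0.  ] y [ 0.77 -0.64 -0.  ] z [-0. -0. -1.] q [-0.01 -0.01  1.95 -0.    1.2   0.68] F [-1.1 -0.4  0.6] w 0.60
px [ 45. 200.] L [122.9  59.1] mid [346.1 140.5] toe [359.5 210.9] yaw -149.8 right False A 1610
px [331. 217.] L [118.6  78.7] mid [522.7  25.9] toe [529.  -45.4] yaw 46.1 right False A 4420
array([0.31759774, 0.12391334, 0.012     ]) -239.75946
[0.25813494 0.0892488  0.11029825] shift [-112.9 -245.4  100.2] turn [ -48.5   -8.7 -153.1]  rows t=6.9 r=22.5
array([0.54554601, 0.04973207, 0.012     ]) -43.883984
[0.59325842 0.09934035 0.11029825] shift [108.5   6.4  99. ] turn [  1.2 -34.8   4.2]  rows t=3.5 r=4.9
```

View pics/w16.png

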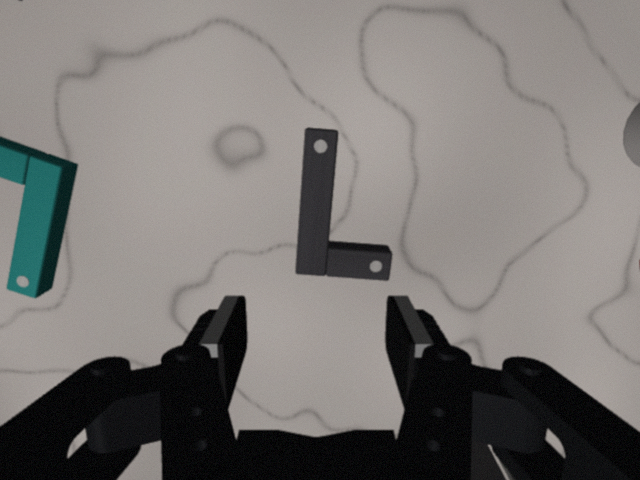

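arm_command(targets="40 2 0 0 -7 0 0.6;80 4 10 0 -14 1 0.6;108 6 20 0 -21 2 0.6;108 6 50 1 -28 3 0.6;108 6 80 1 -35 4 0.6;108 6 99 1 -35 4 0.6;108 6 99 1 -35 4 0.6;108 6 99 1 -35 4 0.6")

```text
time: 42.0
tool_pos: [0.5914, 0.0988, 0.1074]
tcp_rot: [2.561, 1.096, -0.82]
wrist_force: [0.9, -0.7, 1.1]
width: 0.601
```

Run:
```python
from h import *
r=Rtilt(-43.9,-35); T=np.array([.5455,.0497,.010]); st()
print(go(T,r)); im,d,p,s=grab('wrist'); cv2.imwrite('pics/w17.png',im)
```

```text
t 42.00 pos [591.4  98.8 107.4] x [ 0.56  0.59 -0.58] y [ 0.72 -0.69 -0.  ] z [-0.4  -0.42 -0.81] q [ 0.29  0.59  1.52 -0.29  1.59  1.13] F [ 0.9 -0.7  1.1] w 0.60
shift [  1.7   1.  118.3] turn [-0.   0.5  0.2]  rows t=2.8 r=0.1
```

View pics/w17.png

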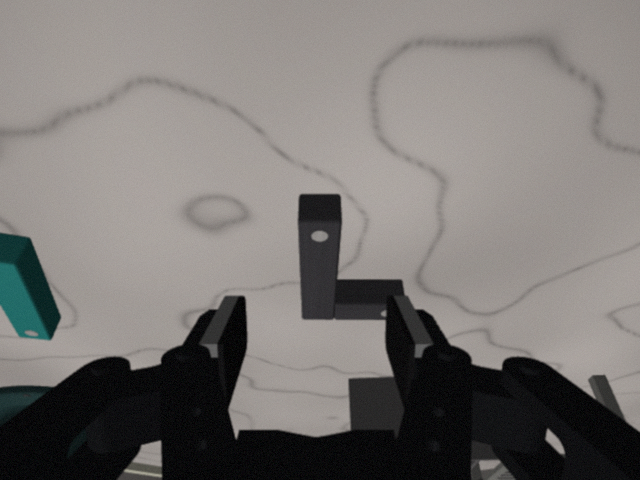

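arm_command(targets="2 1 35 0 0 0 0.6;2 1 70 0 0 0 0.6;2 1 100 0 0 0 0.6;2 1 117 0 0 0 0.6;2 1 117 0 0 0 0.6;2 1 117 0 0 0 0.3;2 1 117 0 0 0 0.1;2 1 117 0 0 0 0.1;2 1 117 0 0 0 0.1;2 1 117 0 0 0 0.1", newtons=110)

```text
time: 42.88
tool_pos: [0.5511, 0.0517, 0.0171]
tcp_rot: [2.565, 1.091, -0.804]
wrist_force: [-0.3, -0.2, 6.8]
width: 0.266
```

Run:
```python
from h import *
st(); print(go([.52,.12,.26],Rtilt(3,-35)))
print(go([.54,.10,.26],Rtilt(-43.9,-35)))
```

```text
t 42.88 pos [551.1  51.7  17.1] x [ 0.57  0.59 -0.57] y [ 0.72 -0.69  0.01] z [-0.39 -0.42 -0.82] q [ 0.24  0.6   1.69 -0.32  1.4   1.15] F [-0.3 -0.2  6.8] w 0.27
shift [-116.5  -68.5 -215.3] turn [-26.6   0.1 -38.5]  rows t=6.1 r=6.5
shift [-116.9  -40.2 -214.8] turn [ 0.3 -0.1 -0.1]  rows t=5.9 r=0.0
```

arm_command(targets="-15 -5 -25 0 0 0 0.1;-30 -10 -55 0 0 0 0.1;-50 -20 -90 0 0 0 0.1;-70 -30 -130 0 0 0 0.1;-95 -35 -170 0 0 0 0.1;-117 -40 -215 0 0 0 0.1;-117 -40 -215 0 0 0 0.1;-117 -40 -215 0 0 0 0.1")

```text
time: 43.55
tool_pos: [0.5422, 0.1014, 0.2643]
tcp_rot: [2.569, 1.093, -0.789]
wrist_force: [0.6, -0.3, -2.0]
width: 0.264
```

Run:
```python
from h import *
st(); print(go([.52,.17,.26],Rtilt(3,-35))); im,d,p,s=grab('scene'); cv2.imwrite('pics/s11.png',im[80:320,200:440].repeat(2,0).repeat(2,1))
```

```text
t 43.55 pos [542.2 101.4 264.3] x [ 0.57  0.59 -0.56] y [ 0.72 -0.69  0.01] z [-0.39 -0.41 -0.83] q [ 0.31  0.36  1.53 -0.28  1.78  1.1 ] F [ 0.6 -0.3 -2. ] w 0.26
shift [ 30.3 -63.5 -16.2] turn [-26.2  -0.4 -38.7]  rows t=1.7 r=6.5
```

View pics/s11.png

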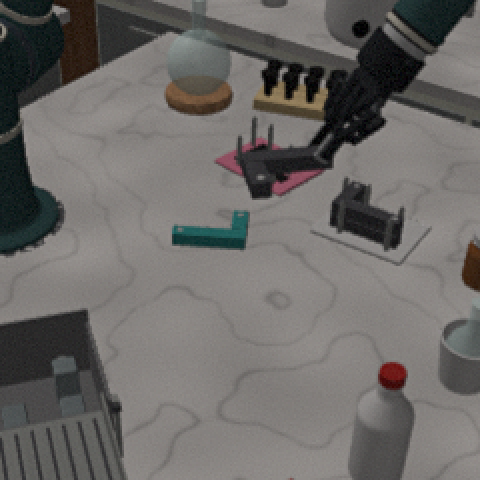

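Held firmly and flat. Now the yaw turn, combined with moving to the flip spot.

arm_command(targets="10 -20 -16 -4 0 -6 0.1;20 -40 -16 -8 0 -12 0.1;30 -60 -16 -12 0 -18 0.1;30 -64 -16 -16 0 -24 0.1;30 -64 -16 -20 0 -30 0.1;30 -64 -16 -24 0 -36 0.1;30 -64 -16 -26 0 -39 0.1;30 -64 -16 -26 0 -39 0.1;30 -64 -16 -26 0 -39 0.1")

```text
time: 44.35
tool_pos: [0.5144, 0.1677, 0.2503]
tcp_rot: [1.821, 1.93, -0.592]
wrist_force: [-0.3, 0.1, -1.8]
width: 0.265
```

Run:
```python
from h import *
st(); print(go([.52,.17,.26],Rtilt(3,30)))
```

```text
t 44.35 pos [514.4 167.7 250.3] x [-0.05  0.82 -0.57] y [ 1.    0.05 -0.02] z [ 0.01 -0.57 -0.82] q [ 0.58  0.21  1.76 -0.5   1.54  0.63] F [-0.3  0.1 -1.8] w 0.27
shift [-4.   5.5 -9.2] turn [-1.2 64.8  0. ]  rows t=0.3 r=9.0
```

arm_command(targets="-4 5 -9 0 7 0 0.1;-4 5 -9 0 14 0 0.1;-4 5 -9 0 21 0 0.1;-4 5 -9 0 28 0 0.1;-4 5 -9 0 35 0 0.1;-4 5 -9 -1 42 0 0.1;-4 5 -9 -1 49 0 0.1;-4 5 -9 -1 56 0 0.1;-4 5 -9 -1 63 0 0.1;-4 5 -9 -1 65 0 0.1")

```text
time: 45.18
tool_pos: [0.5207, 0.1664, 0.2591]
tcp_rot: [-1.871, -1.959, -0.503]
wrist_force: [0.0, -0.7, -3.0]
width: 0.263
```

Run:
```python
from h import *
st(); print(go([.52,.17,.15],Rtilt(3,80)))
```

```text
t 45.18 pos [520.7 166.4 259.1] x [-0.04  0.86  0.51] y [ 1.    0.05 -0.01] z [-0.03  0.51 -0.86] q [-0.06  0.01  1.93  0.55  1.32 -0.28] F [ 0.  -0.7 -3. ] w 0.26
shift [-52.2   0.1  95.8] turn [ 0.  49.5 -0.5]  rows t=2.6 r=6.9
```

arm_command(targets="0 0 0 0 7 0 0.1;-8 0 15 0 14 0 0.1;-16 0 30 0 21 0 0.1;-24 0 45 0 28 0 0.1;-32 0 60 0 35 0 0.1;-42 0 78 0 42 0 0.1;-52 0 95 0 49 0 0.1;-52 0 95 0 50 0 0.1;-52 0 95 0 50 0 0.1;-52 0 95 0 50 0 0.1")

```text
time: 46.02
tool_pos: [0.5211, 0.1721, 0.1534]
tcp_rot: [-1.293, -1.361, -1.085]
wrist_force: [0.4, 0.0, -1.1]
width: 0.262
```

Run:
```python
from h import *
st(); im,d,p,s=grab('scene'); cv2.imwrite('pics/s12.png',im[120:280,270:430].repeat(4,0).repeat(4,1)[:600])
```

```text
t 46.02 pos [521.1 172.1 153.4] x [-0.01  0.17  0.99] y [ 1.    0.05 -0.  ] z [-0.05  0.98 -0.17] q [-0.35  0.54  2.04  1.14  1.63 -1.05] F [ 0.4  0.  -1.1] w 0.26
```

View pics/s12.png

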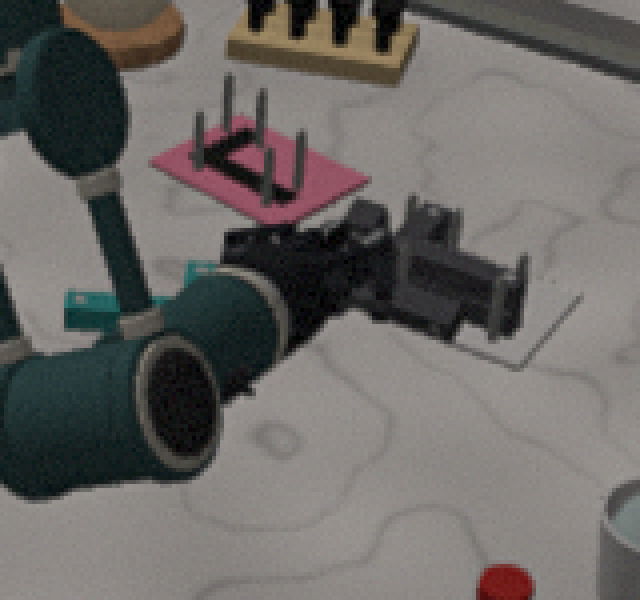

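arm_command(targets="-15 0 2 0 0 0 0.1;-30 0 5 0 0 0 0.1;-40 0 7 0 0 0 0.1;-50 0 8 0 0 0 0.1;-56 0 9 0 0 0 0.1;-56 0 9 0 0 0 0.1")

```text
time: 46.57
tool_pos: [0.5204, 0.1721, 0.0967]
tcp_rot: [-1.292, -1.363, -1.086]
wrist_force: [-0.7, 0.4, -1.5]
width: 0.262
```

Run:
```python
from h import *
st()
```

```text
t 46.57 pos [520.4 172.1  96.7] x [-0.01  0.17  0.99] y [ 1.    0.05 -0.  ] z [-0.05  0.98 -0.17] q [-0.35  0.64  2.02  1.13  1.59 -1.14] F [-0.7  0.4 -1.5] w 0.26
```

arm_command(targets="-2 0 0 0 0 0 0.1;-4 0 1 0 0 0 0.1;-6 0 1 0 0 0 0.1;-8 0 1 0 0 0 0.1;-8 0 1 0 0 0 0.1")

```text
time: 46.98
tool_pos: [0.5201, 0.1713, 0.0924]
tcp_rot: [-1.283, -1.356, -1.091]
wrist_force: [-4.1, -6.3, 13.6]
width: 0.262
```

Run:
```python
from h import *
st(); im,d,p,s=grab('scene'); cv2.imwrite('pics/s13.png',im[120:280,270:430].repeat(4,0).repeat(4,1)[:600])
```

```text
t 46.98 pos [520.1 171.3  92.4] x [-0.01  0.16  0.99] y [1.   0.06 0.  ] z [-0.05  0.99 -0.16] q [-0.35  0.66  2.02  1.14  1.6  -1.15] F [-4.1 -6.3 13.6] w 0.26
```

View pics/s13.png

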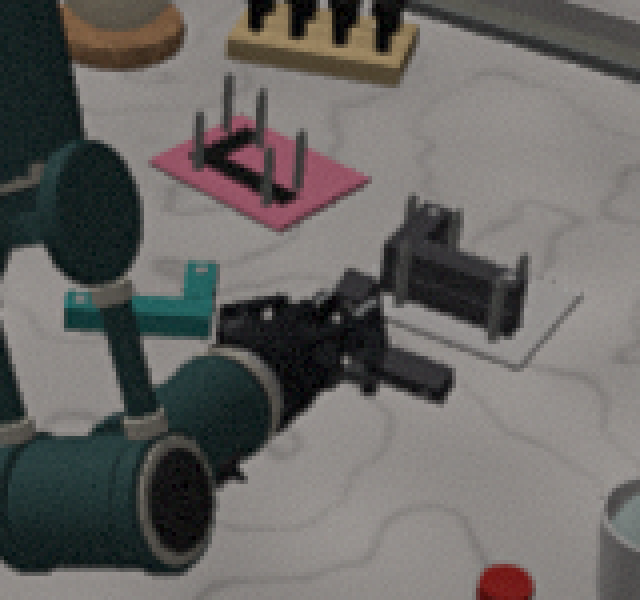

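Contact with the bench. Release, then rise quickly.

arm_command(targets="4 0 0 0 0 0 0.6;4 0 0 0 0 0 0.6;29 0 -10 0 0 0 0.6;69 0 -10 0 0 0 0.6;109 0 -10 0 0 0 0.6;145 0 -10 0 0 0 0.6;145 0 -10 0 0 0 0.6;145 0 -10 0 0 0 0.6")

```text
time: 47.7
tool_pos: [0.5203, 0.1866, 0.2345]
tcp_rot: [-1.29, -1.365, -1.088]
wrist_force: [-0.2, -0.1, -0.9]
width: 0.602
```

Run:
```python
from h import *
st(); im,d,p,s=grab('scene'); cv2.imwrite('pics/s14.png',im[120:280,270:430].repeat(4,0).repeat(4,1)[:600])
print(go([.53,.1,.22],Rdown(0)))
```

```text
t 47.70 pos [520.3 186.6 234.5] x [-0.01  0.17  0.99] y [1.   0.05 0.  ] z [-0.05  0.98 -0.17] q [-0.33  0.39  2.05  1.17  1.68 -0.92] F [-0.2 -0.1 -0.9] w 0.60
shift [-27.6   5.7 -83.6] turn [ -2.2 -80.1   2.6]  rows t=2.1 r=11.2
```

View pics/s14.png

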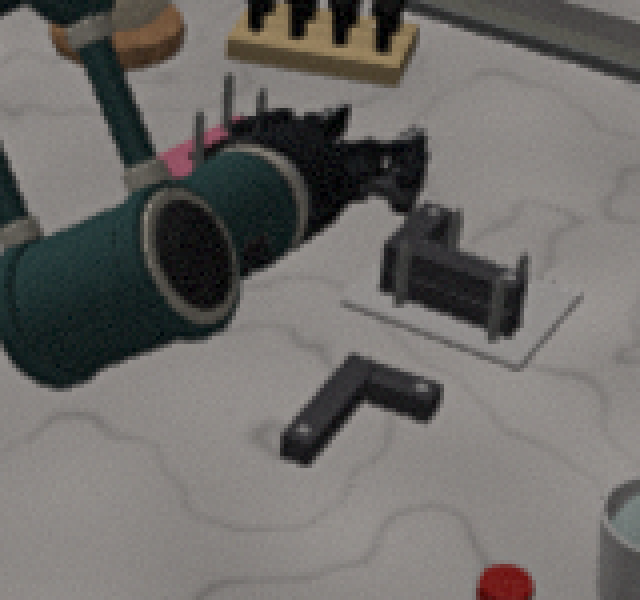

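Flipped. Return to tool-down and measure.

arm_command(targets="0 0 -10 0 -7 0 0.6;0 0 -20 0 -14 0 0.6;0 0 -40 0 -21 0 0.6;-10 0 -60 0 -28 0 0.6;-20 2 -80 0 -35 0 0.6;-28 5 -84 0 -42 1 0.6;-28 5 -84 0 -49 1 0.6;-28 5 -84 -1 -56 1 0.6;-28 5 -84 -2 -63 2 0.6;-28 5 -84 -2 -70 2 0.6")

```text
time: 48.58
tool_pos: [0.5291, 0.0985, 0.2183]
tcp_rot: [-2.125, -2.135, -0.181]
wrist_force: [-0.6, 1.2, 0.1]
width: 0.597
```

arm_command(targets="0 0 0 0 -7 0 0.6;0 0 0 0 -10 0 0.6;0 0 0 0 -10 0 0.6;0 0 0 0 -10 0 0.6")

```text
time: 48.92
tool_pos: [0.5282, 0.1002, 0.217]
tcp_rot: [-2.205, -2.227, 0.003]
wrist_force: [-0.5, -0.4, -1.0]
width: 0.597
```

Run:
```python
from h import *
st(); im,d,p,s=grab('wrist'); cv2.imwrite('pics/w18.png',im)
for a in larms('wrist',im,s['tool_pos'],s['tcp_rot'],vmax=80,roi=(150,0,640,300),area=(2000,1e9)): 
  show([a]); g=a['mid']-.005*a['x']; print(g,go([g[0],g[1],.008],Rdown(a['yaw']+90)))
```

```text
t 48.92 pos [528.2 100.2 217. ] x [-0.01  1.    0.  ] y [ 1.    0.01 -0.01] z [-0.01  0.   -1.  ] q [0.14 0.02 1.91 0.01 1.22 0.13] F [-0.5 -0.4 -1. ] w 0.60
px [328. 136.] L [118.5  78.7] mid [521.7 144.5] toe [571.5 196. ] yaw -85.1 right True A 4180
[0.52129654 0.14952757] shift [ 49.3  -5.2 209.4] turn [-0.4 -0.3 -4.4]  rows t=5.2 r=0.6
```

View pics/w18.png

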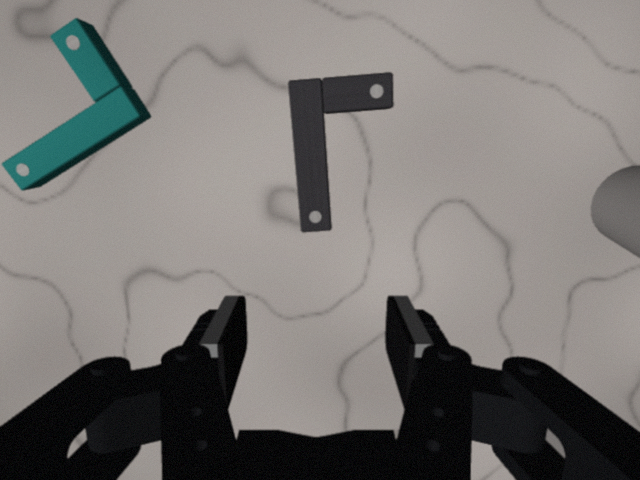

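arm_command(targets="40 -4 20 0 0 -4 0.7;49 -5 60 0 0 -4 0.7;49 -5 100 0 0 -4 0.7;49 -5 140 0 0 -4 0.7;49 -5 175 0 0 -4 0.7;49 -5 200 0 0 -4 0.7;49 -5 210 0 0 -4 0.7;49 -5 210 0 0 -4 0.7;49 -5 210 0 0 -4 0.4;49 -5 210 0 0 -4 0.1", newtons=80)

```text
time: 49.8
tool_pos: [0.5253, 0.1488, 0.0111]
tcp_rot: [-2.134, -2.302, -0.006]
wrist_force: [0.1, 0.1, -0.2]
width: 0.428
```

arm_command(targets="0 0 0 0 0 0 0.1;0 0 0 0 0 0 0.1;0 0 0 0 0 0 0.1")

```text
time: 50.05
tool_pos: [0.5255, 0.1493, 0.012]
tcp_rot: [-2.133, -2.304, -0.007]
wrist_force: [-0.7, -1.8, 6.7]
width: 0.277
```

Run:
```python
from h import *
st(); print(go([.524,.3237,.25],Rdown(91.6)))
```

```text
t 50.05 pos [525.5 149.3  12. ] x [-0.08  1.    0.  ] y [1.   0.08 0.  ] z [ 0.  0. -1.] q [0.23 0.26 2.06 0.01 0.82 0.15] F [-0.7 -1.8  6.7] w 0.28
shift [ 175.    12.4 -237.3] turn [  0.3  -0.1 -87.2]  rows t=7.1 r=12.2
```

arm_command(targets="0 0 -40 0 0 0 0.1;0 0 -80 0 0 -7 0.1;20 0 -120 0 0 -14 0.1;50 4 -160 0 0 -21 0.1;80 8 -200 0 0 -28 0.1;110 12 -235 0 0 -35 0.1;140 12 -237 0 0 -42 0.1;175 12 -237 0 0 -49 0.1;175 12 -237 0 0 -56 0.1;175 12 -237 0 0 -63 0.1")

```text
time: 50.88
tool_pos: [0.5221, 0.3267, 0.2486]
tcp_rot: [-0.6, -3.082, -0.008]
wrist_force: [1.0, -1.0, -2.1]
width: 0.278
```

Run:
```python
from h import *
st(); print(go([.524,.3238,.145],Rdown(91.6)))
```

```text
t 50.88 pos [522.1 326.7 248.6] x [-0.93  0.37  0.  ] y [0.37 0.93 0.01] z [-0.    0.01 -1.  ] q [ 0.52  0.14  1.72  0.01  1.28 -0.67] F [ 1.  -1.  -2.1] w 0.28
shift [ -3.1  -2.5 103.6] turn [  0.3  -0.1 -23.6]  rows t=2.5 r=3.3
```

arm_command(targets="-3 -2 0 0 0 -12 0.1;-3 -2 0 0 0 -23 0.1;-3 -2 0 0 0 -23 0.1;-3 -2 30 0 0 -23 0.1;-3 -2 60 0 0 -23 0.1;-3 -2 90 0 0 -23 0.1;-3 -2 105 0 0 -23 0.1;-3 -2 105 0 0 -23 0.1;-3 -2 105 0 0 -23 0.1;-3 -2 105 0 0 -23 0.1")

```text
time: 51.72
tool_pos: [0.5252, 0.3216, 0.1438]
tcp_rot: [0.011, -3.141, -0.008]
wrist_force: [-0.1, 0.3, -1.8]
width: 0.276
```

Run:
```python
from h import *
st(); im,d,p,s=grab('wrist'); cv2.imwrite('pics/w19.png',im)
z=s;Rm=R.from_rotvec(s['tcp_rot']);g=cv2.cvtColor(im,cv2.COLOR_BGR2GRAY)
h=s['tool_pos'][2]+.012
print(g[160:190,310].tolist()); print(g[230,268:290].tolist(),g[230,343:362].tolist())
print((Rm.inv().apply(onplane([[310,171],[310,180],[280,230],[354,230]],h,'wrist',s['tool_pos'],s['tcp_rot'])-s['tool_pos'])*1e3).round(1))
print(go([.5242,.3238,.068],Rdown(91.6)))
```

```text
t 51.72 pos [525.2 321.6 143.8] x [-1.   -0.01  0.  ] y [-0.01  1.    0.  ] z [-0.  0. -1.] q [ 0.51  0.22  1.83  0.    1.09 -1.07] F [-0.1  0.3 -1.8] w 0.28
[62, 66, 70, 65, 60, 56, 51, 47, 54, 50, 58, 62, 68, 70, 68, 62, 63, 65, 61, 63, 63, 63, 63, 62, 66, 63, 60, 59, 63, 62]
[198, 200, 196, 195, 199, 198, 199, 187, 129, 64, 49, 53, 59, 61, 62, 57, 63, 64, 61, 67, 63, 64] [67, 65, 63, 69, 65, 67, 67, 65, 58, 53, 46, 36, 33, 38, 48, 50, 54, 62, 61]
[[ 55.2  -1.2 -12. ]
 [ 52.4  -1.2 -12. ]
 [ 36.2 -11.  -12. ]
 [ 36.2  13.  -11.9]]
shift [ 1.5  1.5 76.4] turn [ 0.3  0.1 -1.2]  rows t=1.8 r=0.2
```

View pics/w19.png

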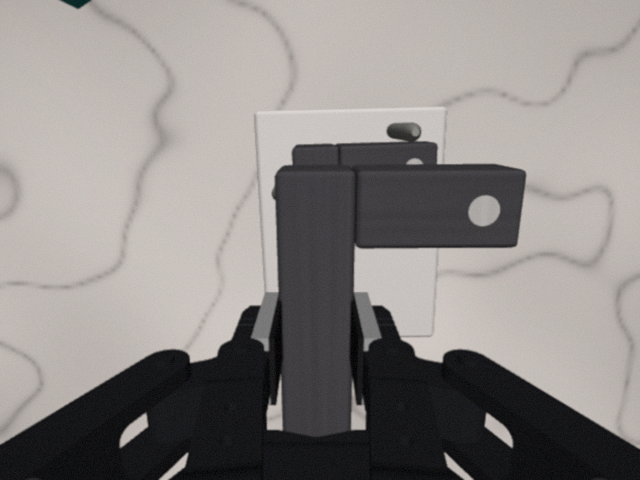

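arm_command(targets="1 2 10 0 0 -1 0.1;1 2 20 0 0 -1 0.1;1 2 30 0 0 -1 0.1;1 2 40 0 0 -1 0.1;1 2 50 0 0 -1 0.1;1 2 58 0 0 -1 0.1;1 2 64 0 0 -1 0.1;1 2 70 0 0 -1 0.1;1 2 73 0 0 -1 0.1;1 2 73 0 0 -1 0.1")

```text
time: 52.6
tool_pos: [0.5229, 0.3232, 0.0686]
tcp_rot: [0.039, -3.138, -0.005]
wrist_force: [0.8, -0.1, -3.4]
width: 0.28
```

Run:
```python
from h import *
st(); im,d,p,s=grab('scene'); cv2.imwrite('pics/s15.png',im[110:270,320:480].repeat(4,0).repeat(4,1)[:600])
```

```text
t 52.60 pos [522.9 323.2  68.6] x [-1.   -0.02  0.  ] y [-0.02  1.    0.  ] z [-0.  0. -1.] q [ 0.51  0.3   1.88  0.01  0.96 -1.09] F [ 0.8 -0.1 -3.4] w 0.28
```

View pics/s15.png

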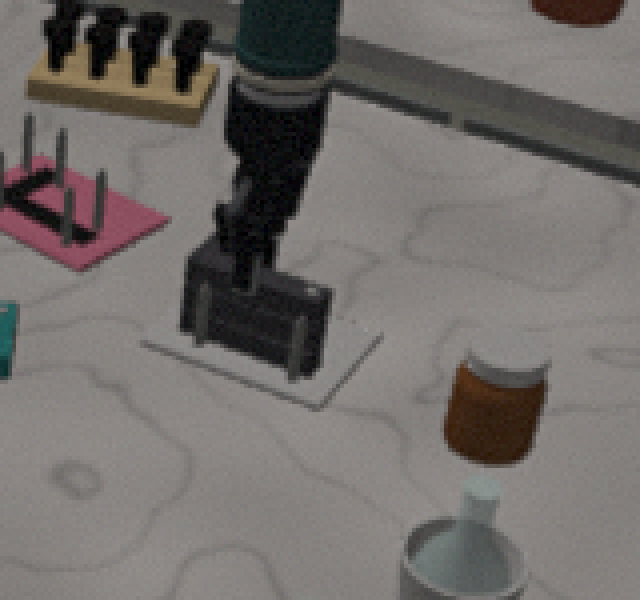

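arm_command(targets="0 0 1 0 0 0 0.1;0 0 2 0 0 0 0.1;0 0 3 0 0 0 0.1;0 0 3 0 0 0 0.1")

```text
time: 52.98
tool_pos: [0.5236, 0.3236, 0.068]
tcp_rot: [0.039, -3.14, -0.007]
wrist_force: [-2.4, -2.6, 6.2]
width: 0.279
```

Run:
```python
from h import *
st()
```

```text
t 52.98 pos [523.6 323.6  68. ] x [-1.   -0.02  0.  ] y [-0.02  1.    0.  ] z [-0.  0. -1.] q [ 0.51  0.3   1.88  0.01  0.96 -1.09] F [-2.4 -2.6  6.2] w 0.28
```

Seated. Release and rise.

arm_command(targets="0 0 -2 0 0 0 0.3;0 0 -2 0 0 0 0.5;0 0 -2 0 0 0 0.5;0 0 -2 0 0 0 0.5;0 0 -30 0 0 0 0.5;0 0 -70 0 0 0 0.5;0 0 -110 0 0 0 0.5;0 0 -150 0 0 0 0.5;0 0 -160 0 0 0 0.6;0 0 -160 0 0 0 0.6")

```text
time: 53.82
tool_pos: [0.5264, 0.3244, 0.232]
tcp_rot: [-0.039, 3.135, 0.014]
wrist_force: [0.4, 0.9, -0.2]
width: 0.604
```

Run:
```python
from h import *
st();im,d,p,s=grab('wrist'); cv2.imwrite('pics/w20.png',im)
show(larms('wrist',im,s['tool_pos'],s['tcp_rot'],z=.08,vmax=85,roi=(288,120,640,300),area=(1500,1e9)))
C=cloud('wrist',d,s['tool_pos'],s['tcp_rot']);
for u,v in [(310,165),(310,200),(312,255),(360,165)]: print((C[v,u]*1e3).round(1))
im,d,p,s=grab('scene'); cv2.imwrite('pics/s16.png',im)
im,d,p,s=grab('top'); cv2.imwrite('pics/t5.png',im)
C=cloud('top',d)
for u,v in [(460,240),(475,215),(500,200)]: print((C[v,u]*1e3).round(1))
```

```text
t 53.82 pos [526.4 324.4 232. ] x [-1.   -0.02 -0.01] y [-0.02  1.    0.01] z [ 0.01  0.01 -1.  ] q [ 0.51  0.15  1.74  0.    1.24 -1.09] F [ 0.4  0.9 -0.2] w 0.60
px [336. 202.] L [130.9  83.3] mid [521.2 320.7] toe [473.8 374.4] yaw 0.4 right True A 4866
[485.4 321.3  80.8]
[510.3 321.8  80. ]
[551.5 324.2  80.7]
[484.5 356.1  81.6]
[ 499.7 -358.    84.2]
[ 560.3 -393.9   88. ]
[ 608.2 -479.4    4.2]
```

View pics/w20.png

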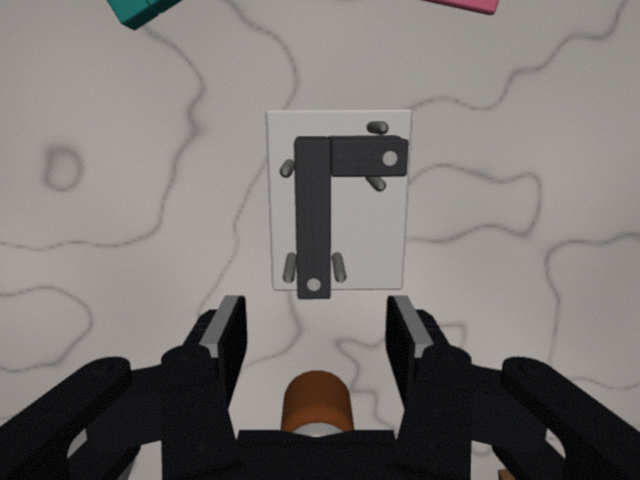

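View pics/s16.png

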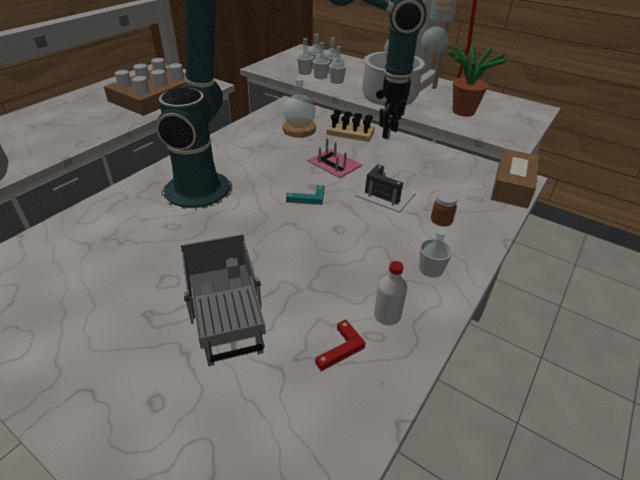

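View pics/t5.png

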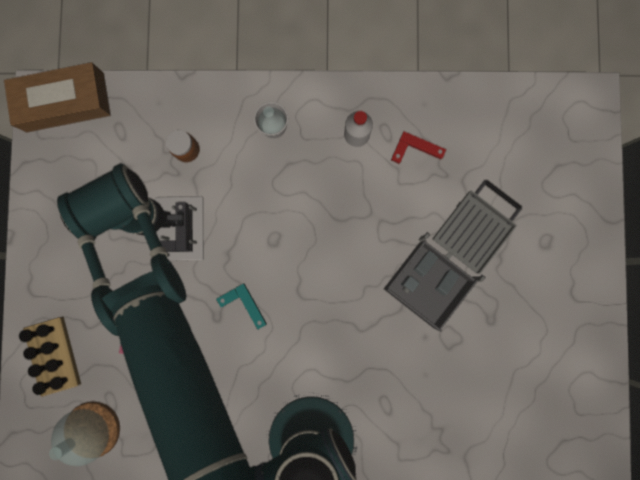

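Run:
```python
from h import *
z=np.load('last_wrist.npz')
P=lambda uv:(onplane(uv,.080,'wrist',z['pos'],z['rot'])*1e3).round(1)[:,:2]
g=cv2.cvtColor(z['im'],cv2.COLOR_BGR2GRAY)
print(g[215,288:300].tolist(),g[215,322:340].tolist(),g[288:304,306].tolist(),g[130:144,312].tolist(),g[170:182,350].tolist(),g[158,400:412].tolist())
d=z['d']
C=cloud('wrist',d,z['pos'],z['rot'])*1e3
m=(C[...,2]>76)&(C[...,2]<85); m[300:]=0; m[:,:250]=0; m[:,450:]=0
m=cv2.morphologyEx(m.astype(np.uint8),cv2.MORPH_OPEN,np.ones((5,5)))
cs,_=cv2.findContours(m,cv2.RETR_EXTERNAL,cv2.CHAIN_APPROX_NONE);c=max(cs,key=cv2.contourArea)
w=P(c.reshape(-1,2)).astype(np.float32); r=cv2.minAreaRect(w);print(r,cv2.contourArea(w),c.reshape(-1,2).min(0),c.reshape(-1,2).max(0))
```

```text
[162, 165, 161, 162, 165, 163, 153, 106, 49, 43, 41, 51] [48, 49, 55, 56, 53, 50, 49, 42, 71, 130, 160, 163, 160, 163, 161, 163, 160, 163] [49, 47, 44, 49, 44, 49, 46, 45, 50, 46, 59, 110, 154, 162, 164, 161] [165, 164, 164, 163, 166, 152, 89, 53, 44, 43, 49, 53, 50, 51] [46, 48, 52, 45, 45, 35, 63, 137, 165, 164, 163, 161] [47, 51, 45, 50, 49, 49, 55, 76, 113, 130, 139, 155]
((526.4483032226562, 350.452392578125), (118.8681640625, 79.23914337158203), 1.4086189270019531) 4313.974951169919 [294 139] [407 298]
```

Run:
```python
from h import *
d=np.load('last_top.npz')['d'];C=cloud('top',d)*1e3
for u,v in [(485,182),(520,208),(503,195),(502,194)]: print(C[v,u].round(1))
s=np.load('last_scene.npz');Cs=cloud('scene',s['d'])*1e3
# tray floor/wall tilt & tub contents heights
o=np.array([.8,-.6]);h=np.array([457,-341])
for u,v in [(215,310),(225,320),(235,345),(245,325)]: print('tray',Cs[v,u].round(1))
p=(C[...,:2]-h)@o; q=(C[...,:2]-h)@np.array([.6,.8]); m=(p<-10)&(p>-140)&(abs(q)<65); print('tub max z',C[...,2][m].max(), np.percentile(C[...,2][m],[50,90,99]))
m=(p>20)&(p<130)&(abs(q)<50); A=np.c_[p[m],q[m],np.ones(m.sum())]; print('tray slope',np.linalg.lstsq(A,C[...,2][m],rcond=None)[0])
bot.finish_job()
st()
```

```text
[ 638.4 -414.8  103.9]
[ 576.3 -497.6  103.9]
[ 607.  -456.8  106. ]
[ 610.1 -456.   101.1]
tray [ 486.2 -395.9   88.2]
tray [ 521.9 -402.1   85.5]
tray [ 537.6 -398.     4.5]
tray [ 568.  -388.6   88.7]
tub max z 78.49254481018608 [ 6.48120645 51.58513731 72.74286158]
tray slope [ 3.04330109e-03 -1.48588208e-03  8.65148411e+01]
the job is handed in; nothing more can be done
the job is handed in; nothing more can be done
```

I put the stand parts away and handed the job in at about 54 s of the 210 s allowed. No verdict is reported, so the results below are my own last measurements.

- **Draining tray:** I tipped it by its handle to about 1.2 rad and rocked it, because the blocks hung at first. All three blocks then slid into the tub. I lowered the tray again: its slope measures about 0.003 rad and the handle is back at its starting place. Nothing in the tub stands higher than about 78 mm, so every block centre should be well under 75 mm.
- **L arms:** There were three. One lay right way round and went straight into the rack. I turned the two mirrored ones over by standing them on the short leg and letting them fall the other way. One of the mirrored arms had been knocked about 35 mm aside before I got to it, so I measured it again first.
- **Stack in the rack:** The three arms lie flat, with the top face at about 80–81 mm. The top arm measures about 2 mm from its place and is level, with its long leg within 0.3° of the rack's. I saw the two lower arms seated between the posts after each placing, but I did not measure them again at the end.
- **Bystanders:** The flask, bottle, jar and coloured look-alikes look unmoved in the final pictures. The gripper was clear above the rack at hand-in.

Two things did not go cleanly:
- On my first try at the handle, one finger caught behind the tray's end wall. The wrist force reached about 58 N there, under the 120 N limit. The 40 N limit on the gripper's body can't be checked from that reading. I opened, backed off and tried again with narrower jaws.
- Putting one arm down brushed its neighbour and shifted it a few millimetres.

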